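# Uncover a specimen carrier and load the hardness tester's station in the same order

### The job

The four mounted specimens have come from polishing in the transit carrier and must go into the loading station of the hardness tester, where results are logged by position alone. Lift the carrier's cover straight up off its two pins by its knob, keep it level, and lay it flat, knob up, along the black rubber rest of the loading station. Then stand the specimens, polished face up, one in each bay of the station in the same order as they stand in the carrier, counted from the orange dot on each, without tipping any over.

Things in the scene. Friction and masses are not known exactly. Their poses are not given: they have to be found in the camera images.
- red_specimen: Mounted metallographic specimen to be moved: red resin with a square polished metal face. A disc 30 mm in diameter and 13 mm tall, 0.04 kg; origin at the centre of its underside, z up. At the start it stands in a nest of the carrier under the cover, its face seen through a window of the cover.
- green_specimen: Mounted metallographic specimen to be moved: green resin with a star-shaped (scalloped) polished metal face. A disc 30 mm in diameter and 19 mm tall, 0.04 kg; origin at the centre of its underside, z up. At the start it stands in a nest of the carrier under the cover, its face seen through a window of the cover.
- black_round_specimen: Mounted metallographic specimen to be moved: black resin with a round polished metal face. A disc 30 mm in diameter and 16 mm tall, 0.04 kg; origin at the centre of its underside, z up. At the start it stands in a nest of the carrier under the cover, its face seen through a window of the cover.
- black_star_specimen: Mounted metallographic specimen to be moved: black resin with a star-shaped (scalloped) polished metal face. A disc 30 mm in diameter and 17 mm tall, 0.04 kg; origin at the centre of its underside, z up. At the start it stands in a nest of the carrier under the cover, its face seen through a window of the cover.
- nest_red: Nest in which the red specimen starts, fixed on the carrier: blue block 46 mm across the row (its x), 40 mm along it (y), 14 mm tall, with a round recess 33 mm wide and 4 mm deep. Origin: centre of its underside, 8 mm above the bench. Axes parallel to the carrier's.
- nest_green: Nest in which the green specimen starts, fixed on the carrier: blue block 46 mm across the row (its x), 40 mm along it (y), 14 mm tall, with a round recess 33 mm wide and 4 mm deep. Origin: centre of its underside, 8 mm above the bench. Axes parallel to the carrier's.
- nest_black_round: Nest in which the black round-faced specimen starts, fixed on the carrier: blue block 46 mm across the row (its x), 40 mm along it (y), 14 mm tall, with a round recess 33 mm wide and 4 mm deep. Origin: centre of its underside, 8 mm above the bench. Axes parallel to the carrier's.
- carrier: Fixed transit carrier: grey base 58 mm wide (x) and 8 mm thick, from y = -119 to +139 mm, an orange dot at its +y end; origin: under the middle of the row, at bench height. Four blue nests at y = +63 (position 1), +21, -21, -63 mm; specimens stand in them 18 mm above the bench. End posts at y = +-94 mm, 40 mm tall, each with an upright locating pin 6 mm thick and 19 mm high on top.
- cover: Loose bright metal plate, 42 (x) x 208 (y, along the row) x 6 mm, 0.1-0.2 kg, 4 round windows; origin: centre of its underside, z up; half-turn symmetric. Black knob at its centre, 18 mm wide, 8 to 30 mm above the plate's top. Starts 40 mm above the bench on the carrier's end posts, its two 7.6 mm holes (y = +-94 mm) over the pins, which reach 19 mm above its underside.
- station: Fixed grey board, 152 (x) x 240 (y) mm; origin: its centre, at bench height. Bay centres at x = +42, y = +75 (position 1, by the orange dot), +25, -25, -75 mm; 47 mm between fins that run along x, tops 20 mm above the bench; bays open to +x and -x. Rubber rest for the cover, 54 x 216 mm along y, at x = -42, y = 0. Bay floors and rest are 11 mm above the bench.
Things that resemble listed ones, but are neither listed nor needed, are in the scene too. What is shaped like the red_specimen but purple, turquoise or yellow is not meant.

How it is judged:
By the outcome, as a careful person would: the job done as asked, in the order asked, and still so for the second after the job is handed in, with the robot touching nothing.
It also fails if it takes over 104 s, if anything falls off the work surface, if the arm or the gripper's body presses on something with over 40 N, if the wrist force passes 120 N, or if a joint passes its speed limit or range.

### The arm

A 6-joint arm with a two-finger parallel gripper is mounted at the origin on a cart in front of the work surface, level with it; the furniture and walls round the work are solid. World frame = base frame: x ahead of the robot, y to its left, z up, the work surface at z = 0. Lengths are in m, angles in rad, forces in N, time in s.
With the tool pointing down it reaches from about 0.35 to 0.775 m from the base axis. Payload 7.3 kg.
Tool frame: the origin (TCP) lies midway between the tips of the shut fingers; the grasp point (between the pads) lies 19 mm behind it; z points along the fingers, y is the direction in which the jaws open and shut (so a half turn about z gives the same grasp; the last joint's range is limited). The gripper opens to 92 mm and grips with 3 to 60 N. Pads are 19 mm wide; open, the fingers measure 130 mm over their backs; the gripper's body (75 mm by 190 mm) begins 47 mm behind the grasp point.
Start: joints at [-1.45, 0.342, 1.524, -0, 1.275, -0.146], TCP at [0.138, -0.506, 0.227] pointing down, gripper open.
Joint ranges: [-2.53, 2.53], [-0.77, 2.02], [0.04, 2.7], [-1, 4.14], [0.28, 2.66], [-3.11, 3.11]. Speed limits (rad/s): [2.57, 2.57, 3.14, 3.14, 3.14, 3.14].

### API

Orientations are given as [roll, pitch, yaw] about the fixed x, y, z axes, in that order (R = Rz(yaw) Ry(pitch) Rx(roll)).
In Python, from cell import robot gives the robot as it stands.
- The arm moves only by the tool step_arm, never from a script. Its argument "moves" is a list that holds one entry, the list of rows, each a list of 4 numbers: the shift along the tool's x, y, z in m, then the turn about the tool's z in rad. In form: [[[dx, dy, dz, roll], ...]]. A call has 1 to 8 rows; each row shifts and turns the commanded pose from where the row before left it, along the tool's axes as they then stand; what a row does not reach is not made up. A row lasts 1/12 s, in which the tool goes at most 41.7 mm and 7.16 degrees, less where a joint would pass 70% of its speed; a pose out of reach is approached as far as the arm can. A call with a gripper value outside its range is refused whole. "hand" is the opening, from 0 (shut) to 1 (fully open), set as the call begins (left out, the last holds). The fingers move at their own pace and stop on an object; "force" is the grip in N (left out, the last holds). Time passes only in rows, so rows that do not move let the fingers close. It gives the time, the measured TCP pose, the force and the opening at its end, in the units of the state.
- robot.observe(): the state, without advancing time (a new reading comes with each control period).
- robot.read_camera(name): name is "side" or "top"; returns a dict with "frame" (420x560x3 uint8, red, green, blue), "fovy" (degrees; the focal length in pixels is half the picture's height over the tangent of half this angle, whatever the lens; pixels are square), "cx", "cy" (the principal point, pixels), "k1" (the pictures are not rectified: a ray, as slopes to the right and down, at radius r is drawn at 1 + k1 r^2 times it, then the intrinsics apply), "R" (3x3) and "t" (3): a world point X has camera coordinates R X + t. Camera axes: x right, y down, z forward; pixel columns grow to the right and rows downward; lengths in m; the calibration is good to about 2 mm. A picture is of the moment at which its call begins. There is no depth.
- robot.hand_in(): hands the job in, once; it reports no verdict.
The state is a dict: "time": time; "qpos": joint angles; "qvel": joint speeds; "joint_efforts": joint torques, N m; "tool_pos": TCP position; "tool_rot": TCP orientation; "contact_force": force on the tool from outside, world axes, zero at the start; "torque": the same for the moment, N m; "opening": finger opening in m.
Only numpy, scipy, OpenCV 4.12 (cv2) and the standard library are available. Lean on these libraries where they do the work, as an engineer would, in place of code of your own. Each camera call takes 0.05 s, during which the arm holds its last target.

## Working session

There is one attempt and no reset: what is moved stays moved. The work goes in short steps, Python scripts to look and compute and a tool call to move; the robot and the scene stay as the last step left them, time stands still between calls to the robot, and variables do not carry over. Pictures are saved under pics/ and viewed, and the job is handed in when it is done.

Besides the shell and the picture viewer there is one more tool, called after "Request:" as a command line: name --argument value ..., lists and objects as JSON in quotes. step_arm: Moves the arm, as the interface text tells. Its arguments: {"type":"object","properties":{"moves":{"type":"array","items":{"type":"array","items":{"type":"array","items":{"type":"number"}}}},"hand":{"type":"number"},"force":{"type":"number"}},"required":["moves"]}

```bash
mkdir -p pics; ls; cat > h.py <<'E'
import numpy as np, cv2
from cell import robot
def K(c):
    f=210/np.tan(np.radians(c['fovy'])/2); return f
def ray(c,u,v):
    f=K(c); x=(u-c['cx'])/f; y=(v-c['cy'])/f
    rd=np.hypot(x,y); r=rd
    for _ in range(30): r=rd/(1+c['k1']*r*r)
    s=r/rd if rd>0 else 1
    d=np.array([x*s,y*s,1.]); R=np.array(c['R']);t=np.array(c['t'])
    return -R.T@t, R.T@d
def onz(c,u,v,z):
    o,d=ray(c,u,v); return o+d*(z-o[2])/d[2]
def proj(c,X):
    p=np.array(c['R'])@np.array(X)+np.array(c['t']); x,y=p[:2]/p[2]; k=1+c['k1']*(x*x+y*y); f=K(c)
    return f*x*k+c['cx'],f*y*k+c['cy']
def shot(name,fn):
    c=robot.read_camera(name); cv2.imwrite('pics/'+fn,cv2.cvtColor(c['frame'],cv2.COLOR_RGB2BGR)); 
    import pickle; pickle.dump(dict(c),open('pics/'+fn[:-4]+'.pkl','wb')); return c
E
python3 - <<'E'
from h import *
for n in('top','side'):
    c=shot(n,n+'0.png'); print(n,c['fovy'],c['cx'],c['cy'],c['k1'],np.round(c['R'],3).tolist(),np.round(c['t'],3), -np.array(c['R']).T@c['t'])
print(robot.observe())
E
```

```text
pics
top 55.91371092064234 276.72235637532077 208.931654123559 -0.07181455253807117 [[0.004, -1.0, -0.01], [-0.987, -0.002, -0.158], [0.158, 0.011, -0.987]] [-0.141  0.572  0.837] [ 0.43284856 -0.14880006  0.91523709]
side 46.277921224068514 276.9281924679038 210.3520259333324 0.04226679090573436 [[-0.997, -0.075, -0.014], [-0.037, 0.641, -0.767], [0.067, -0.764, -0.642]] [0.55  0.158 0.734] [0.50490916 0.50051952 0.60029477]
{'time': 0.1, 'qpos': array([-1.44998068e+00,  3.42660113e-01,  1.52489789e+00, -2.34263468e-05,
        1.27538836e+00, -1.46018743e-01]), 'qvel': array([-0.00013574, -0.00218062, -0.00343573, -0.00014874, -0.00178927,
       -0.0012186 ]), 'joint_efforts': array([ 1.29172364e-03, -4.32004380e+01, -2.44694817e+01,  7.18781585e-02,
        5.26148966e-02, -3.65305823e-05]), 'tool_pos': array([ 0.13839399, -0.50606817,  0.22611903]), 'tool_rot': array([-3.14025009e+00, -1.74800704e-04,  2.66841109e-01]), 'contact_force': array([-0.29237864,  0.69901237, -0.1376612 ]), 'torque': array([-0.02410796, -0.0035305 , -0.03396777]), 'opening': 0.09180392886438839}
```

View pics/top0.png

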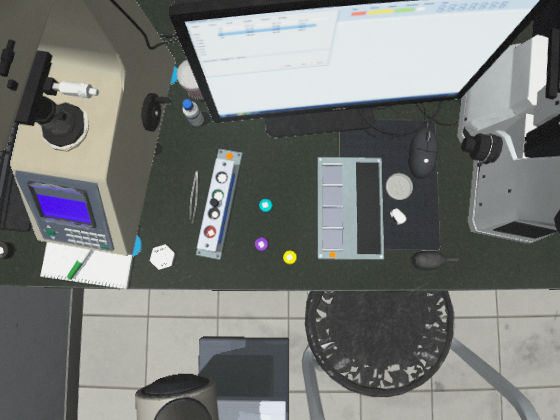

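View pics/side0.png

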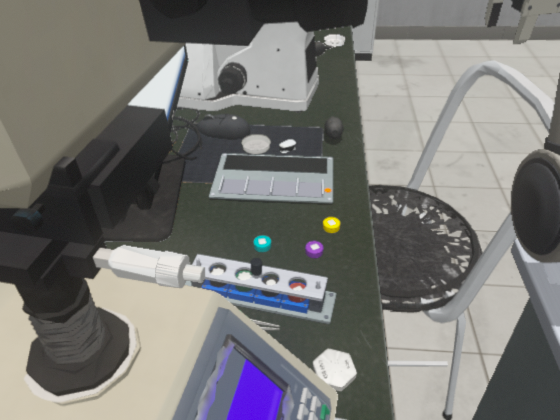

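```bash
python3 - <<'E'
import cv2
a=cv2.imread('pics/top0.png'); cv2.imwrite('pics/z1.png',cv2.resize(a[130:275,150:310],None,fx=4.5,fy=4,interpolation=cv2.INTER_CUBIC) if 0 else cv2.resize(a[135:275,170:310],(600,600),interpolation=cv2.INTER_CUBIC))
cv2.imwrite('pics/z1b.png',cv2.resize(a[145:275,300:430],(600,600),interpolation=cv2.INTER_CUBIC))
b=cv2.imread('pics/side0.png'); cv2.imwrite('pics/z2.png',cv2.resize(b[140:340,170:350],(720,600) if 0 else (540,600),interpolation=cv2.INTER_CUBIC))
E
```

```text
(no output)
```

View pics/z1.png

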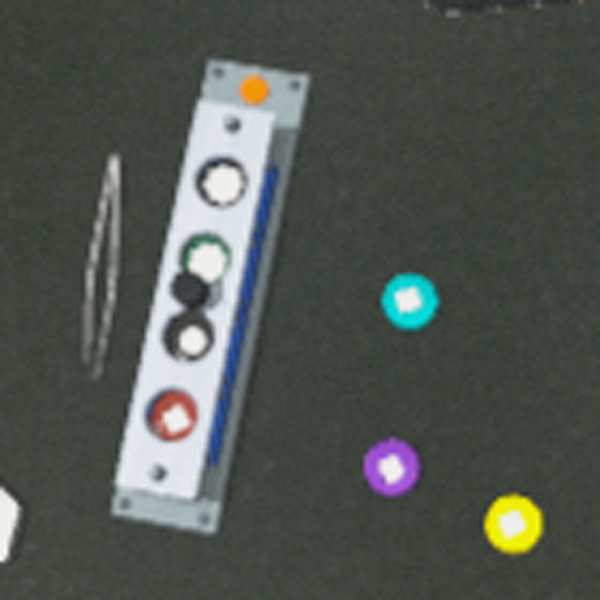

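View pics/z1b.png

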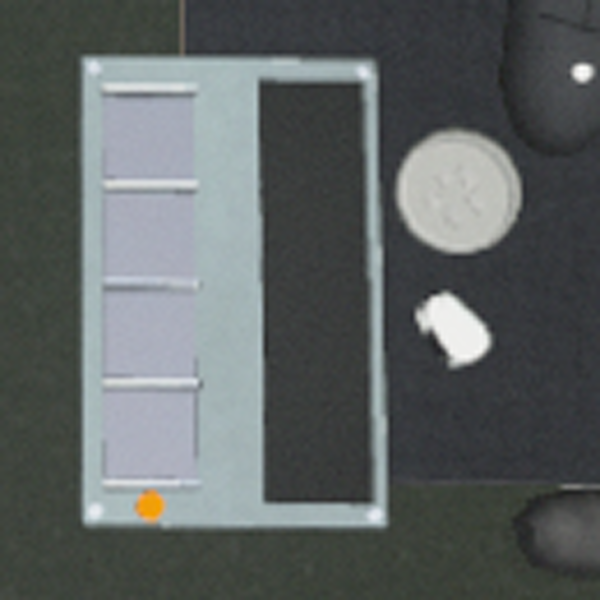

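View pics/z2.png

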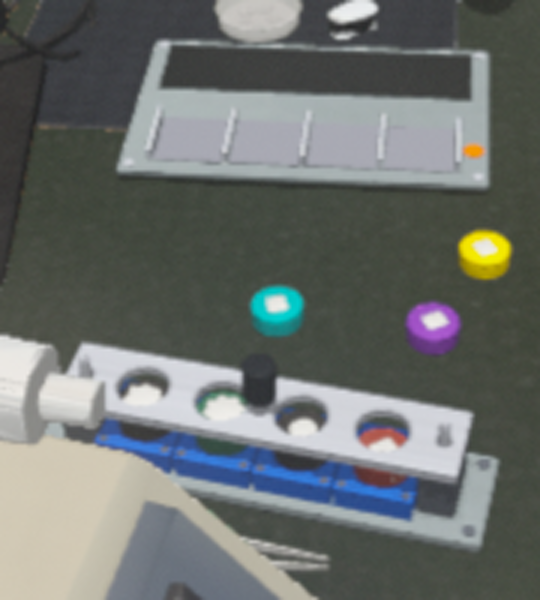

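```bash
cat > m0.py <<'E'
from h import *
import pickle
T=pickle.load(open('pics/top0.pkl','rb')); S=pickle.load(open('pics/side0.pkl','rb'))
def cnts(m,lo=20):
    n,l,s,ce=cv2.connectedComponentsWithStats(m.astype(np.uint8)); return [(s[i,4],ce[i],(l==i)) for i in range(1,n) if s[i,4]>=lo]
for nm,c in(('T',T),('S',S)):
    f=c['frame']; hsv=cv2.cvtColor(f,cv2.COLOR_RGB2HSV).astype(int); H,Sa,V=hsv[...,0],hsv[...,1],hsv[...,2]
    for a,ce,_ in cnts((H>8)&(H<20)&(Sa>180)&(V>180),12): print(nm,'orange',a,ce.round(1),onz(c,*ce,.008).round(4))
    lo,hi=((170,130),(320,290)) if nm=='T' else ((170,130),(350,340))
    roi=np.zeros(f.shape[:2],bool); roi[lo[1]:hi[1],lo[0]:hi[0]]=1
    for z0,nmz in((.046,'cover'),):
        m=roi&(V>185)&(Sa<30)&(H>100)
        m=roi&(V>190)&(Sa<40)
        for a,ce,mm in cnts(m,300):
            r=cv2.minAreaRect(np.argwhere(mm)[:,::-1].astype(np.float32)); print(nm,nmz,a,ce.round(1),r)
            P=np.array([onz(c,*p,z0)[:2] for p in cv2.boxPoints(r)]); print(P.round(4).tolist(),P.mean(0).round(4))
E
python3 m0.py
python3 - <<'E'
from h import *
import pickle
for n,(x,y) in (('top',(199,159)),('side',(0,0))):
    pass
T=pickle.load(open('pics/top0.pkl','rb'))['frame']
g=cv2.cvtColor(T,cv2.COLOR_RGB2BGR)
for i,(y,x) in enumerate([(150,200)]):
    cv2.imwrite('pics/z3.png',cv2.resize(g[148:208,200:260],(600,600),interpolation=cv2.INTER_NEAREST))
    cv2.imwrite('pics/z4.png',cv2.resize(g[200:260,190:250],(600,600),interpolation=cv2.INTER_NEAREST))
E
```

```text
T orange 25 [229.  155.6] [ 0.7066 -0.0246  0.008 ]
T orange 16 [331.8 253.9] [ 0.4745 -0.2649  0.008 ]
T cover 1220 [215.5 203.4] ((215.18943786621094, 204.6488494873047), (18.771984100341797, 93.95989227294922), 12.18365478515625)
[[0.4832, 0.038], [0.6924, 0.0], [0.683, -0.0422], [0.4747, -0.0029]] [ 0.5833 -0.0018]
S orange 15 [327.3 189.9] [ 0.4723 -0.2723  0.008 ]
S cover 2082 [254.5 276.3] ((254.1351318359375, 276.1891784667969), (142.36952209472656, 24.659847259521484), 9.462322235107422)
[[0.6948, 0.0056], [0.7001, -0.0462], [0.4765, -0.0097], [0.4824, 0.0377]] [ 0.5885 -0.0032]
S cover 2107 [189.9 312.1] ((193.5, 312.0), (54.0, 47.0), 90.0)
[[0.7088, 0.0231], [0.6388, 0.0189], [0.6226, 0.1131], [0.6855, 0.1169]] [0.6639 0.068 ]
```

View pics/z3.png

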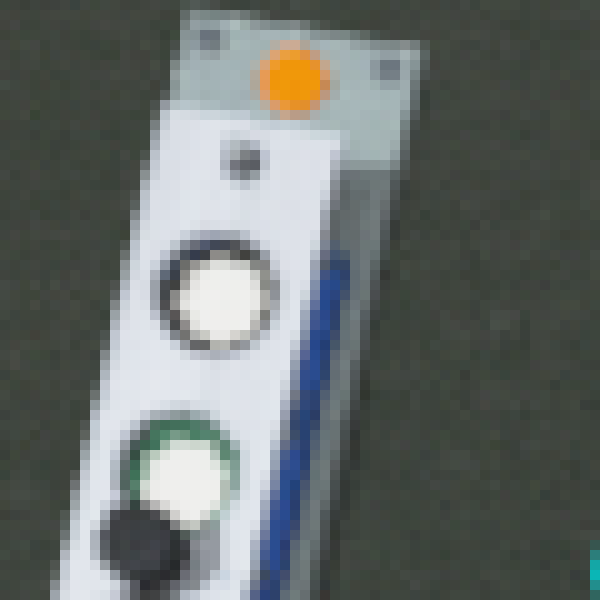

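View pics/z4.png

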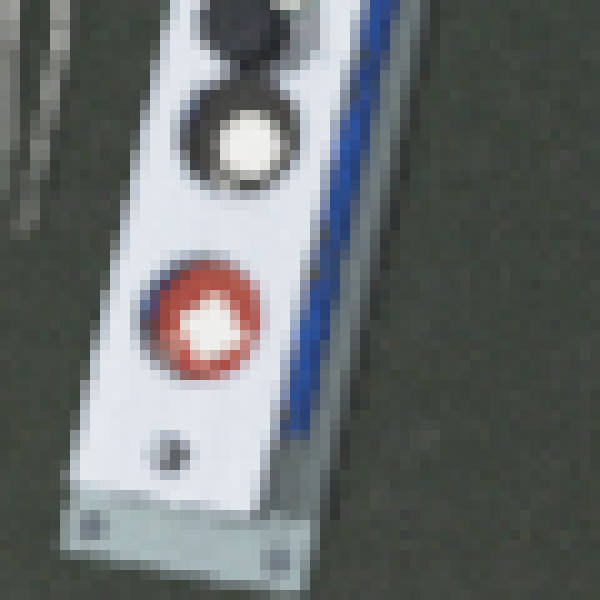

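```bash
python3 - <<'E'
from h import *
import pickle
T=cv2.cvtColor(pickle.load(open('pics/side0.pkl','rb'))['frame'],cv2.COLOR_RGB2BGR)
cv2.imwrite('pics/z5.png',cv2.resize(T[250:305,190:270],(800,550),interpolation=cv2.INTER_NEAREST))
cv2.imwrite('pics/z6.png',cv2.resize(T[265:325,260:340],(800,600),interpolation=cv2.INTER_NEAREST))
cv2.imwrite('pics/z7.png',cv2.resize(T[145:205,205:345],(800,343),interpolation=cv2.INTER_NEAREST))
E
```

```text
(no output)
```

View pics/z5.png

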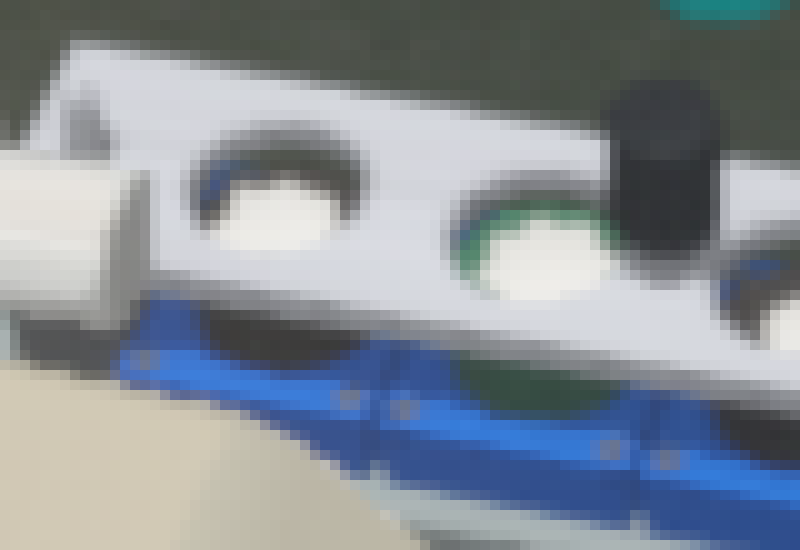

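View pics/z6.png

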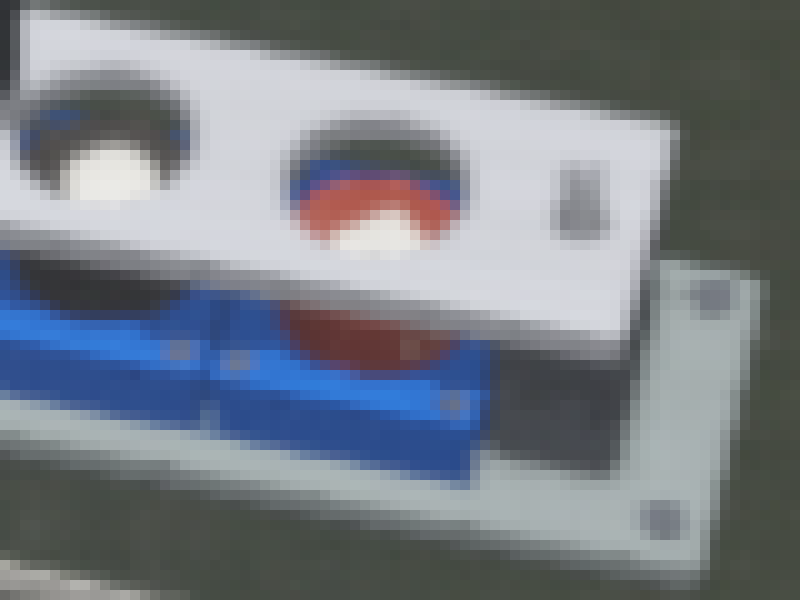

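View pics/z7.png

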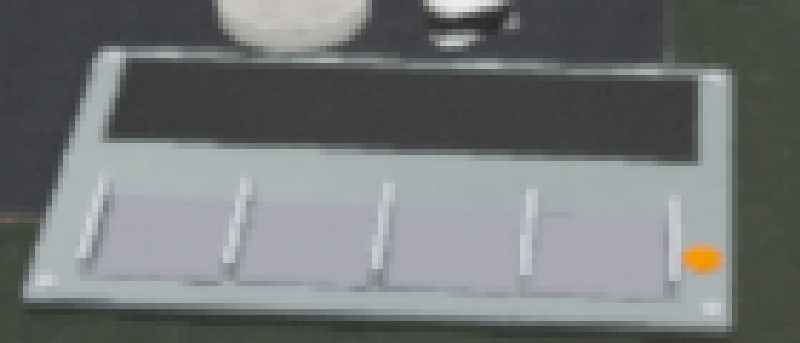

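```bash
cat > m1.py <<'E'
from m0 import *
print('----')
print('knob T',onz(T,213.5,201.8,.076),'S',onz(S,255.9,260.0,.076))
def tri(p,q):
    o1,d1=ray(T,*p);o2,d2=ray(S,*q)
    A=np.stack([d1,-d2],1); s=np.linalg.lstsq(A,o2-o1,rcond=None)[0]
    a=o1+s[0]*d1;b=o2+s[1]*d2; return ((a+b)/2).round(4),(a-b).round(4)
print('knob tri',tri((213.5,201.8),(255.9,260.0)))
print('pins T far/near',onz(T,223.9,163.5,.053),onz(T,206.5,245,.053))
# cover corners: S
for p in((196.8,253.8),(327,277),(322,298.3)): print('S corner',onz(S,*p,.046))
# base corners S z=.008
for p in((335.5,291.8),(330,322)): print('S base',onz(S,*p,.008))
# base corners T
for p in((218.3,148.8),(242.2,152.2),(196,254.8),(219.8,258.6)): print('T base',onz(T,*p,.008))
# rest, T & S
for nm,c in(('T',T),('S',S)):
    f=c['frame'].astype(int); V=f.max(2)
    roi=np.zeros(V.shape,bool)
    x0,y0,x1,y1=(354,160,385,256) if nm=='T' else (222,153,331,175)
    roi[y0:y1,x0:x1]=1
    for a,ce,mm in cnts(roi&(V<90),300):
        r=cv2.minAreaRect(np.argwhere(mm)[:,::-1].astype(np.float32)); print(nm,a,r)
        P=np.array([onz(c,*p,.011)[:2] for p in cv2.boxPoints(r)]);print(P.round(4).tolist())
        print(onz(c,*ce,.011))
# board corners
for nm,c,L in(('T',T,((318.2,157.5),(381,158),(318,258.5),(383.5,258.2))),('S',S,((222,153.5),(332.7,157.5),(332.5,202),(209.5,196.7)))):
    P=np.array([onz(c,*p,.009)[:2] for p in L]);print(nm,'board',P.round(4).tolist(),P.mean(0))
E
python3 m1.py | sed -n '/----/,$p'
```

```text
----
knob T [ 0.58255326 -0.00284546  0.076     ] S [ 0.58214229 -0.00695658  0.076     ]
knob tri (array([ 0.5818, -0.0035,  0.0796]), array([ 0.0003, -0.    ,  0.0001]))
pins T far/near [ 0.67449655 -0.01972977  0.053     ] [0.49075083 0.01380947 0.053     ]
S corner [ 0.68205184 -0.04397863  0.046     ]
S corner [ 0.47560411 -0.00720176  0.046     ]
S corner [0.48292563 0.03447283 0.046     ]
S base [ 0.4604882  -0.01186595  0.008     ]
S base [0.46951543 0.04643885 0.008     ]
T base [0.72348465 0.00146404 0.008     ]
T base [ 0.7149257  -0.05601386  0.008     ]
T base [0.47116775 0.0458807  0.008     ]
T base [ 0.46286684 -0.00919809  0.008     ]
T 2075 ((367.8940124511719, 208.00161743164062), (90.35325622558594, 23.118558883666992), 89.13194274902344)
[[0.688, -0.325], [0.6891, -0.3799], [0.4764, -0.3752], [0.4756, -0.3222]]
[ 0.57933109 -0.34984524  0.011     ]
S 1392 ((275.2015380859375, 163.36082458496094), (102.19595336914062, 13.832505226135254), 2.2457425594329834)
[[0.6871, -0.3302], [0.6941, -0.3818], [0.4739, -0.3782], [0.4751, -0.3276]]
[ 0.58009351 -0.3536276   0.011     ]
T board [[0.7017, -0.2367], [0.7012, -0.3863], [0.4639, -0.2333], [0.4647, -0.383]] [ 0.58287016 -0.30983322]
S board [[0.7006, -0.3882], [0.4607, -0.3855], [0.4627, -0.2337], [0.7006, -0.2364]] [ 0.58112992 -0.31097342]
```

```bash
python3 - <<'E' | sed -n '/====/,$p'
from m1 import *
print('====')
print(tri((98,91),(204,274)))
print(tri((103,184),(233,338)))
a=cv2.cvtColor(T['frame'],cv2.COLOR_RGB2BGR); cv2.imwrite('pics/z8.png',cv2.resize(a[0:270,0:240],(533,600),interpolation=cv2.INTER_CUBIC))
a=cv2.cvtColor(S['frame'],cv2.COLOR_RGB2BGR); cv2.imwrite('pics/z9.png',cv2.resize(a[200:420,0:400],(800,440),interpolation=cv2.INTER_CUBIC))
E
```

```text
====
(array([0.6692, 0.1717, 0.2743]), array([ 0.1283, -0.0186,  0.0533]))
(array([0.5896, 0.1985, 0.1741]), array([ 0.0201, -0.0009,  0.0041]))
```

View pics/z8.png

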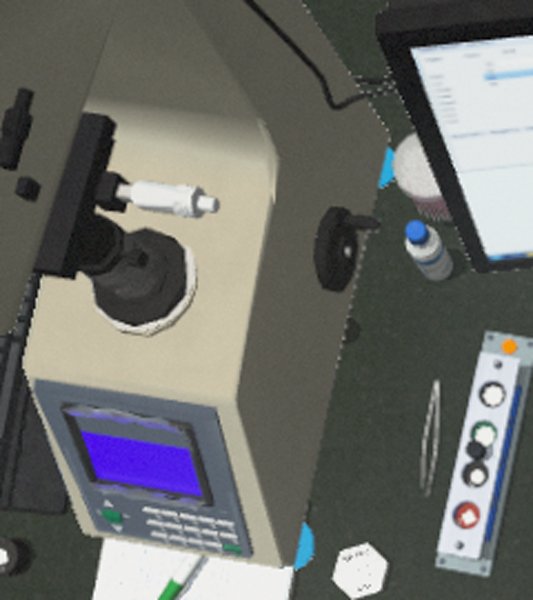

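View pics/z9.png

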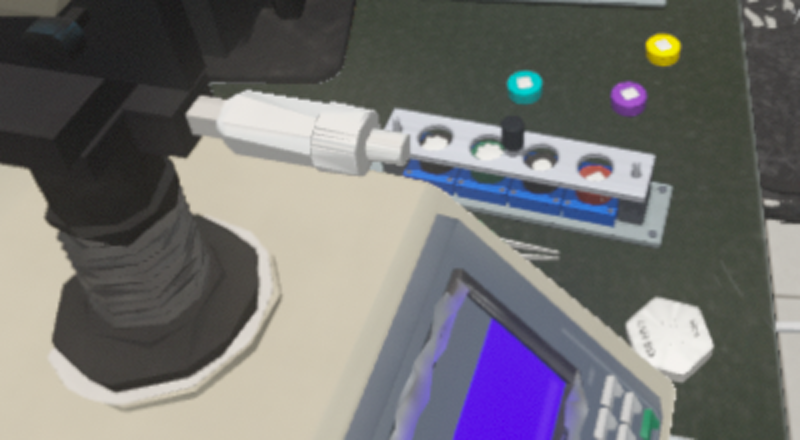

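Request:
step_arm --moves '[[[0,0,0,0.112],[0,0,0,0.112],[0,0,0,0.112],[0,0,0,0.111],[0.02,-0.033,0,0],[0.02,-0.033,0,0],[0.02,-0.033,0,0],[0.02,-0.033,0,0]]]' --hand 0.6 --force 6

```text
time: 0.77
tool_pos: [0.2413, -0.3894, 0.2263]
tool_rot: [-3.141, 0.0, -0.181]
contact_force: [1.0, -0.4, -1.0]
opening: 0.0551
```

```bash
cat > go.py <<'E'
import sys
from h import *
def go(x,y,z,yaw,n=None,pr=True):
    s=robot.observe(); p=s['tool_pos']; r=s['tool_rot']; w=r[2]
    d=np.array([x,y,z])-p; c,sn=np.cos(w),np.sin(w)
    t=np.array([d[0]*c+d[1]*sn, d[0]*sn-d[1]*c, -d[2]])
    dyaw=-(yaw-w); L=np.linalg.norm(t); n=n or max(int(np.ceil(L/.036)),int(np.ceil(abs(dyaw)/.118)),1)
    print('t %.2f'%s['time'],'at',p.round(4),'rot',r.round(4),'F',s['contact_force'].round(1),'op',round(s['opening'],4))
    print('tool delta',t.round(4),'roll',round(dyaw,4),'rows',n,'each',(t/n).round(4),round(dyaw/n,4))
if __name__=='__main__': go(*map(float,sys.argv[1:5]),n=int(sys.argv[5]) if len(sys.argv)>5 else None)
E
python3 go.py .5825 -.004 .13 -.18
```

```text
t 0.77 at [ 0.2413 -0.3894  0.2263] rot [-3.1408e+00  4.0000e-04 -1.8130e-01] F [ 1.  -0.4 -1. ] op 0.0551
tool delta [ 0.2661 -0.4406  0.0963] roll -0.0013 rows 15 each [ 0.0177 -0.0294  0.0064] -0.0001
```

Request:
step_arm --moves '[[[0.02,-0.033,0.005,0],[0.02,-0.033,0.005,0],[0.02,-0.033,0.005,0],[0.02,-0.033,0.005,0],[0.02,-0.033,0.005,0],[0.02,-0.033,0.005,0],[0.02,-0.033,0.005,0],[0.02,-0.033,0.005,0]]]'

```text
time: 1.43
tool_pos: [0.4463, -0.1581, 0.1863]
tool_rot: [3.142, 0.0, -0.18]
contact_force: [0.7, -0.5, 0.6]
opening: 0.0552
```

Request:
step_arm --moves '[[[0.02,-0.033,0.005,0],[0.02,-0.033,0.005,0],[0.02,-0.033,0.005,0],[0.02,-0.033,0.005,0],[0.015,-0.024,0.005,0],[0.011,-0.02,0.005,0],[0,0,0.01,0],[0,0,0.006,0]]]'

```text
time: 2.1
tool_pos: [0.5809, -0.0047, 0.139]
tool_rot: [3.141, 0.002, -0.178]
contact_force: [-0.0, 0.4, -0.2]
opening: 0.0552
```

```bash
python3 go.py .5825 -.004 .052 -.18; python3 -c "
from h import *
shot('top','top1.png');shot('side','side1.png')
a=cv2.imread('pics/top1.png');b=cv2.imread('pics/side1.png')
cv2.imwrite('pics/z10.png',np.hstack([cv2.resize(a[130:270,150:290],(400,400)),cv2.resize(b[200:340,180:320],(400,400))]))"
```

```text
t 2.10 at [ 0.5809 -0.0047  0.139 ] rot [ 3.1412e+00  2.2000e-03 -1.7800e-01] F [-0.   0.4 -0.2] op 0.0552
tool delta [ 0.0014 -0.001   0.087 ] roll 0.002 rows 3 each [ 0.0005 -0.0003  0.029 ] 0.0007
```

View pics/z10.png

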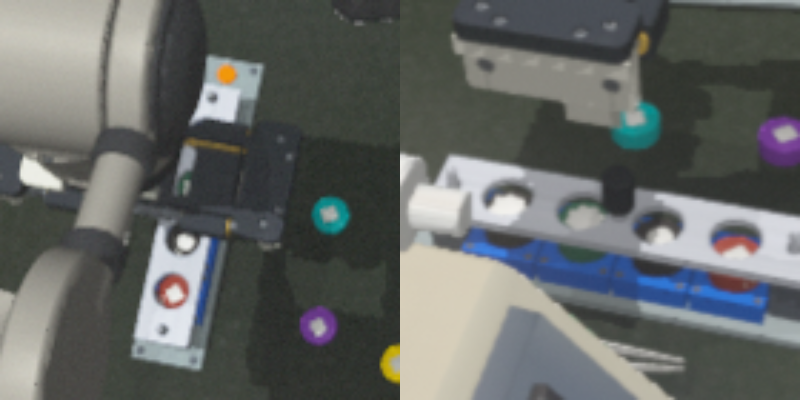

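Request:
step_arm --moves '[[[0.0014,-0.001,0.02,0],[0,0,0.02,0],[0,0,0.02,0],[0,0,0.015,0],[0,0,0.008,0],[0,0,0.002,0],[0,0,0,0]]]'

```text
time: 2.78
tool_pos: [0.5827, -0.0057, 0.0559]
tool_rot: [3.141, 0.0, -0.181]
contact_force: [0.4, -0.1, 0.9]
opening: 0.0549
```

```bash
python3 go.py .5825 -.004 .052 -.18; python3 -c "
from h import *
shot('side','side2.png')
b=cv2.imread('pics/side2.png')
cv2.imwrite('pics/z11.png',cv2.resize(b[200:320,180:340],(800,600)))"
```

```text
t 2.78 at [ 0.5827 -0.0057  0.0559] rot [ 3.1414e+00  2.0000e-04 -1.8130e-01] F [ 0.4 -0.1  0.9] op 0.0549
tool delta [-0.0005 -0.0016  0.0039] roll -0.0013 rows 1 each [-0.0005 -0.0016  0.0039] -0.0013
```

View pics/z11.png

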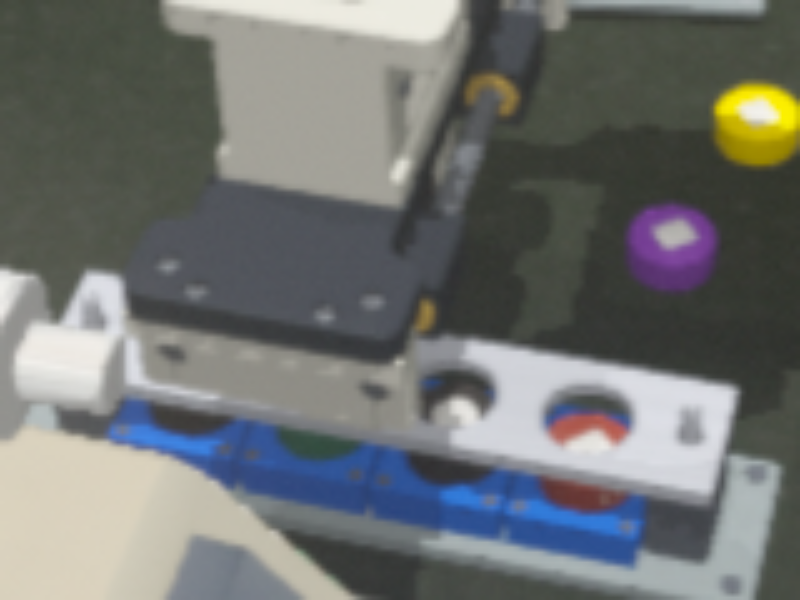

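Request:
step_arm --moves '[[[0,-0.0015,0.003,0],[0,0,0,0],[0,0,0,0],[0,0,0,0],[0,0,0,0]]]' --hand 0.0 --force 4

```text
time: 3.25
tool_pos: [0.5833, -0.0035, 0.053]
tool_rot: [3.142, -0.001, -0.18]
contact_force: [0.2, 0.2, 0.2]
opening: 0.0265
```

```bash
python3 go.py .5825 -.004 .052 -.18
```

```text
t 3.25 at [ 0.5833 -0.0035  0.053 ] rot [ 3.1415e+00 -6.0000e-04 -1.8010e-01] F [0.2 0.2 0.2] op 0.0265
tool delta [-0.0007  0.0007  0.001 ] roll -0.0001 rows 1 each [-0.0007  0.0007  0.001 ] -0.0001
```

Request:
step_arm --moves '[[[0,0,0,0],[0,0,0,0],[0,0,0,0],[0,0,0,0]]]'

```text
time: 3.58
tool_pos: [0.5834, -0.0031, 0.0529]
tool_rot: [-3.141, -0.0, -0.18]
contact_force: [-0.2, 3.8, 2.5]
opening: 0.0177
```

```bash
python3 go.py .5825 -.004 .052 -.18
```

```text
t 3.58 at [ 0.5834 -0.0031  0.0529] rot [-3.1411e+00 -4.0000e-04 -1.8020e-01] F [-0.2  3.8  2.5] op 0.0177
tool delta [-0.0007  0.0011  0.0009] roll -0.0002 rows 1 each [-0.0007  0.0011  0.0009] -0.0002
```

Request:
step_arm --moves '[[[0,-0.0005,0,0],[0,0,0,0]]]'

```text
time: 3.75
tool_pos: [0.5834, -0.003, 0.0529]
tool_rot: [3.141, -0.0, -0.18]
contact_force: [-0.9, 1.6, 3.2]
opening: 0.0178
```

```bash
python3 go.py .5825 -.004 .052 -.18
```

```text
t 3.75 at [ 0.5834 -0.003   0.0529] rot [ 3.1413e+00 -3.0000e-04 -1.8000e-01] F [-0.9  1.6  3.2] op 0.0178
tool delta [-0.0007  0.0011  0.0009] roll -0.0 rows 1 each [-0.0007  0.0011  0.0009] -0.0
```

Request:
step_arm --moves '[[[0,-0.0005,0,0],[0,0,0,0]]]'

```text
time: 3.92
tool_pos: [0.5834, -0.003, 0.0529]
tool_rot: [3.141, -0.0, -0.18]
contact_force: [0.2, -0.6, 2.9]
opening: 0.0181
```

```bash
python3 go.py .5825 -.004 .052 -.18
```

```text
t 3.92 at [ 0.5834 -0.003   0.0529] rot [ 3.1408e+00 -3.0000e-04 -1.8010e-01] F [ 0.2 -0.6  2.9] op 0.0181
tool delta [-0.0007  0.0012  0.0009] roll -0.0001 rows 1 each [-0.0007  0.0012  0.0009] -0.0001
```

Request:
step_arm --moves '[[[0,0,0,0],[0,0,0,0],[0,0,0,0],[0,0,-0.003,0],[0,0,-0.004,0],[0,0,-0.004,0],[0,0,0,0]]]' --force 30

```text
time: 4.5
tool_pos: [0.5837, -0.0024, 0.0644]
tool_rot: [-3.141, -0.001, -0.18]
contact_force: [0.2, 0.0, -1.5]
opening: 0.0172
```

```bash
python3 go.py .5825 -.004 .052 -.18; python3 -c "
from h import *
print(robot.observe()['torque'])
shot('side','side3.png')
b=cv2.imread('pics/side3.png')
cv2.imwrite('pics/z12.png',cv2.resize(b[200:320,180:340],(800,600)))"
```

```text
t 4.50 at [ 0.5837 -0.0024  0.0644] rot [-3.1415e+00 -9.0000e-04 -1.8010e-01] F [ 0.2  0.  -1.5] op 0.0172
tool delta [-0.0009  0.0018  0.0124] roll -0.0001 rows 1 each [-0.0009  0.0018  0.0124] -0.0001
[0.0353544  0.05759908 0.05751731]
```

View pics/z12.png

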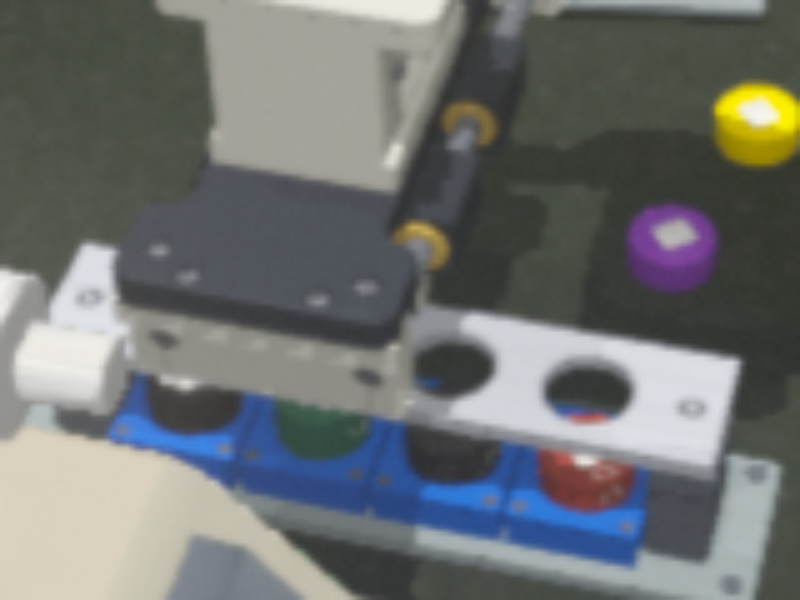

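Request:
step_arm --moves '[[[0,0,-0.005,0],[0,0,-0.007,0],[0,0,-0.01,0],[0,0,-0.012,0],[0,0,-0.012,0],[0,0,-0.012,0],[0,0,-0.01,0],[0,0,-0.006,0]]]'

```text
time: 5.22
tool_pos: [0.584, -0.0026, 0.1398]
tool_rot: [-3.142, -0.003, -0.18]
contact_force: [0.2, -0.4, -1.8]
opening: 0.0172
```

```bash
python3 go.py .582 -.352 .14 -.0131; python3 -c "
from h import *
print(robot.observe()['torque'])
shot('side','side4.png');shot('top','top4.png')
b=cv2.imread('pics/side4.png');a=cv2.imread('pics/top4.png')
cv2.imwrite('pics/z13.png',np.hstack([cv2.resize(a[130:270,150:290],(400,400)),cv2.resize(b[180:330,180:330],(400,400))]))"
```

```text
t 5.22 at [ 0.584  -0.0026  0.1398] rot [-3.1416e+00 -2.5000e-03 -1.8020e-01] F [ 0.2 -0.4 -1.8] op 0.0172
tool delta [ 6.070e-02  3.441e-01 -2.000e-04] roll -0.1671 rows 10 each [ 0.0061  0.0344 -0.    ] -0.0167
[ 0.00822119  0.01914712 -0.06930173]
```

View pics/z13.png

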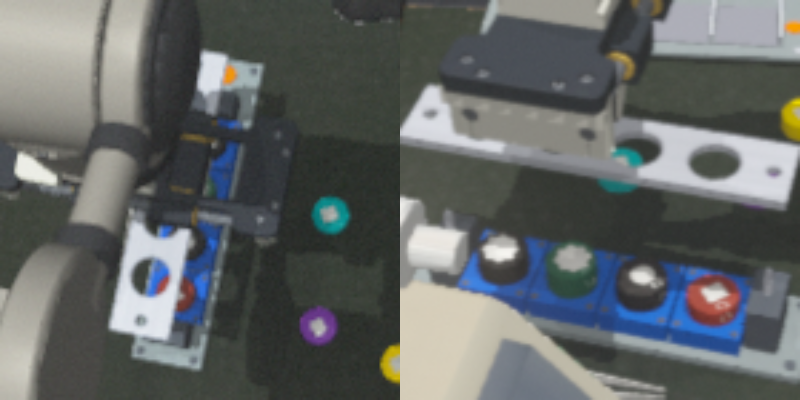

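Request:
step_arm --moves '[[[0,0,0,-0.056],[0,0.01,0,-0.056],[0,0.015,0,-0.055],[0,0.025,0,0],[0,0.03,0,0],[0,0.03,0,0],[0,0.03,0,0],[0,0.03,0,0]]]'

```text
time: 5.98
tool_pos: [0.5786, -0.1736, 0.1369]
tool_rot: [-3.141, 0.001, -0.013]
contact_force: [0.8, 0.8, -1.6]
opening: 0.017
```

Request:
step_arm --moves '[[[0,0.03,0,0],[0,0.03,0,0],[0,0.03,0,0],[0,0.03,0,0],[0,0.025,0,0],[0,0.018,0,0],[0,0.01,0,0],[0,0,0,0]]]'

```text
time: 6.65
tool_pos: [0.5762, -0.3472, 0.1366]
tool_rot: [-3.141, 0.001, -0.016]
contact_force: [0.7, 0.6, -2.4]
opening: 0.0174
```

```bash
python3 go.py .582 -.352 .06 -.0131; python3 -c "
from h import *
shot('side','side5.png');shot('top','top5.png')
b=cv2.imread('pics/side5.png');a=cv2.imread('pics/top5.png')
cv2.imwrite('pics/z14.png',np.hstack([cv2.resize(a[130:290,280:440],(400,400)),cv2.resize(b[90:250,190:350],(400,400))]))"
```

```text
t 6.65 at [ 0.5762 -0.3472  0.1366] rot [-3.1414e+00  1.0000e-03 -1.5500e-02] F [ 0.7  0.6 -2.4] op 0.0174
tool delta [0.0059 0.0047 0.0766] roll -0.0024 rows 3 each [0.002  0.0016 0.0255] -0.0008
```

View pics/z14.png

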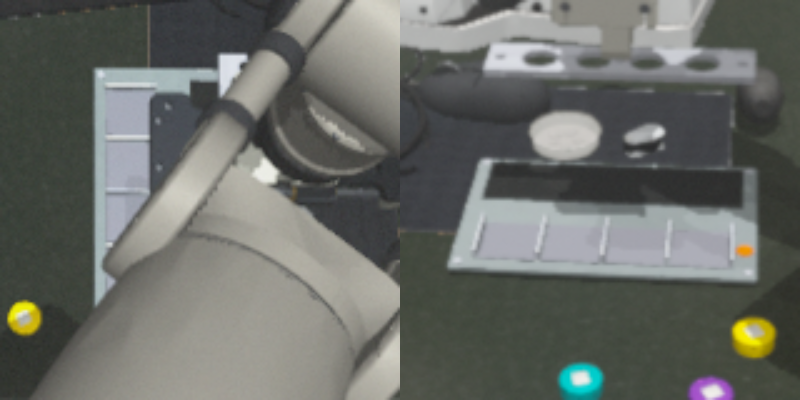

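Request:
step_arm --moves '[[[0.003,0.0025,0.015,0],[0.003,0.0025,0.02,0],[0,0,0.02,0],[0,0,0.015,0],[0,0,0.01,0],[0,0,0.005,0],[0,0,0,0]]]'

```text
time: 7.33
tool_pos: [0.5826, -0.3493, 0.0512]
tool_rot: [-3.14, 0.002, -0.012]
contact_force: [-0.3, 0.8, -0.8]
opening: 0.0172
```

```bash
python3 go.py .582 -.352 .024 -.0131; python3 -c "
from h import *
shot('side','side6.png')
b=cv2.imread('pics/side6.png')
cv2.imwrite('pics/z15.png',cv2.resize(b[115:205,200:340],(800,514),interpolation=cv2.INTER_NEAREST))"
```

```text
t 7.33 at [ 0.5826 -0.3493  0.0512] rot [-3.1402e+00  1.9000e-03 -1.2300e-02] F [-0.3  0.8 -0.8] op 0.0172
tool delta [-0.0005  0.0027  0.0272] roll 0.0008 rows 1 each [-0.0005  0.0027  0.0272] 0.0008
```

View pics/z15.png

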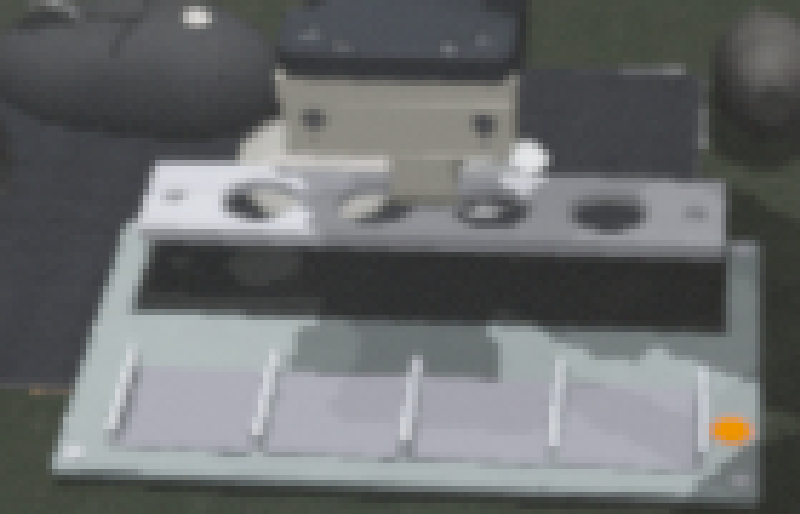

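```bash
python3 - <<'E' | sed -n '/====/,$p'
from m1 import *
print('====')
P=np.array([onz(S,200+x/5.714-.5,115+y/5.714-.5,.0442)[:2] for x,y in((140,230),(726,243),(150,163),(728,183))]);print(P.round(4).tolist(),P.mean(0).round(4))
P=np.array([onz(S,205+x/5.714-.5,145+y/5.714-.5,.011)[:2] for x,y in((106,138),(698,161),(120,60),(698,77))]);print(P.round(4).tolist(),P.mean(0).round(4))
E
```

```text
====
[[0.6841, -0.3309], [0.4756, -0.3339], [0.6875, -0.3753], [0.4748, -0.3729]] [ 0.5805 -0.3533]
[[0.6886, -0.3288], [0.4737, -0.3263], [0.6915, -0.3798], [0.4736, -0.3801]] [ 0.5819 -0.3537]
```

Request:
step_arm --moves '[[[0.001,0.0005,0.008,0],[0,0,0.008,0],[0,0,0.005,0],[0,0,0.003,0],[0,0,0,0]]]'

```text
time: 7.8
tool_pos: [0.5833, -0.3507, 0.0277]
tool_rot: [-3.141, 0.001, -0.013]
contact_force: [0.2, 0.4, -2.6]
opening: 0.0168
```

```bash
python3 go.py .583 -.3495 .024 -.0131
```

```text
t 7.80 at [ 0.5833 -0.3507  0.0277] rot [-3.1407e+00  1.4000e-03 -1.3300e-02] F [ 0.2  0.4 -2.6] op 0.0168
tool delta [-0.0003 -0.0012  0.0037] roll -0.0002 rows 1 each [-0.0003 -0.0012  0.0037] -0.0002
```

Request:
step_arm --moves '[[[0,-0.001,0.0015,0],[0,0,0.0015,0],[0,0,0.0005,0],[0,0,0,0]]]'

```text
time: 8.13
tool_pos: [0.5839, -0.35, 0.0253]
tool_rot: [3.141, -0.0, -0.013]
contact_force: [0.0, 0.4, -2.0]
opening: 0.0172
```

```bash
python3 go.py .583 -.3495 .024 -.0131
```

```text
t 8.13 at [ 0.5839 -0.35    0.0253] rot [ 3.1414e+00 -1.0000e-04 -1.3200e-02] F [ 0.   0.4 -2. ] op 0.0172
tool delta [-0.0009 -0.0005  0.0013] roll -0.0001 rows 1 each [-0.0009 -0.0005  0.0013] -0.0001
```

Request:
step_arm --moves '[[[-0.0005,0,0.0007,0],[0,0,0.0005,0],[0,0,0,0]]]'

```text
time: 8.38
tool_pos: [0.5833, -0.35, 0.024]
tool_rot: [3.142, 0.0, -0.013]
contact_force: [-0.0, -0.9, -1.8]
opening: 0.0174
```

Request:
step_arm --moves '[[[0,0,0.0005,0],[0,0,0,0]]]'

```text
time: 8.55
tool_pos: [0.5834, -0.35, 0.024]
tool_rot: [3.141, -0.0, -0.013]
contact_force: [-1.1, 0.6, 1.6]
opening: 0.0171
```

```bash
python3 go.py .583 -.3495 .024 -.0131
```

```text
t 8.55 at [ 0.5834 -0.35    0.024 ] rot [ 3.1413e+00 -2.0000e-04 -1.3200e-02] F [-1.1  0.6  1.6] op 0.0171
tool delta [-0.0004 -0.0005 -0.    ] roll -0.0001 rows 1 each [-0.0004 -0.0005 -0.    ] -0.0001
```

Request:
step_arm --moves '[[[0,0,0,0],[0,0,0,0],[0,0,0,0],[0,0,-0.01,0],[0,0,-0.02,0],[0,0,-0.03,0],[0,0,-0.03,0],[0,0,-0.02,0]]]' --hand 0.4

```text
time: 9.22
tool_pos: [0.5842, -0.3506, 0.1376]
tool_rot: [3.139, -0.003, -0.013]
contact_force: [0.2, -0.2, 1.2]
opening: 0.0364
```

```bash
python3 go.py .583 -.1 .13 -.18; python3 -c "
from h import *
shot('side','side7.png');shot('top','top7.png')
b=cv2.imread('pics/side7.png');a=cv2.imread('pics/top7.png')
cv2.imwrite('pics/z16.png',np.hstack([cv2.resize(a[130:290,280:440],(400,400)),cv2.resize(b[90:250,190:350],(400,400))]))"
```

```text
t 9.22 at [ 0.5842 -0.3506  0.1376] rot [ 3.1389 -0.0035 -0.0132] F [ 0.2 -0.2  1.2] op 0.0364
tool delta [-0.0045 -0.2506  0.0076] roll 0.1668 rows 7 each [-0.0006 -0.0358  0.0011] 0.0238
```

View pics/z16.png

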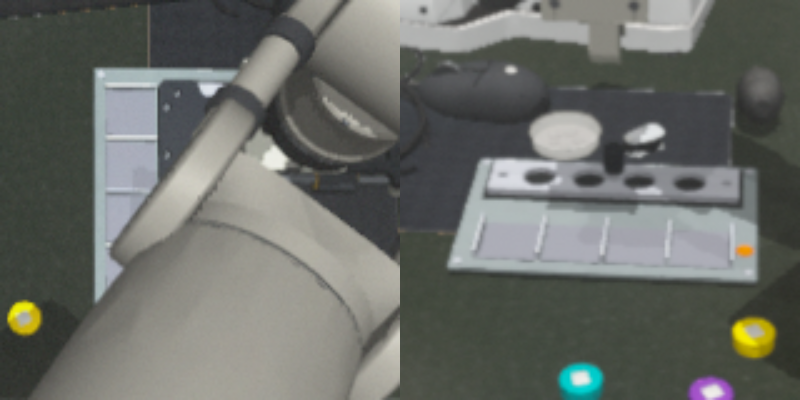

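Request:
step_arm --moves '[[[-0.02,-0.03,0,0],[-0.023,-0.03,0,0],[-0.023,-0.03,0,0],[-0.023,-0.03,0,0],[-0.023,-0.03,0,0],[-0.023,-0.03,0,0],[0,0,0,0.084],[0,0,0,0.083]]]' --hand 0.6 --force 10

```text
time: 9.98
tool_pos: [0.449, -0.1662, 0.1335]
tool_rot: [-3.141, 0.001, -0.182]
contact_force: [-0.0, -0.6, -0.8]
opening: 0.0553
```

```bash
python3 go.py .583 -.1 .13 -.18; python3 -c "
from h import *
shot('side','side8.png');shot('top','top8.png')
b=cv2.imread('pics/side8.png');a=cv2.imread('pics/top8.png')
cv2.imwrite('pics/z17.png',np.hstack([cv2.resize(a[140:270,175:275],(460,598),interpolation=cv2.INTER_NEAREST)]))
cv2.imwrite('pics/z18.png',np.hstack([cv2.resize(b[240:330,190:340],(800,480),interpolation=cv2.INTER_NEAREST)]))"
```

```text
t 9.98 at [ 0.449  -0.1662  0.1335] rot [-3.1411e+00  1.5000e-03 -1.8220e-01] F [-0.  -0.6 -0.8] op 0.0553
tool delta [ 0.1197 -0.0893  0.0035] roll -0.0022 rows 5 each [ 0.0239 -0.0179  0.0007] -0.0004
```

View pics/z17.png

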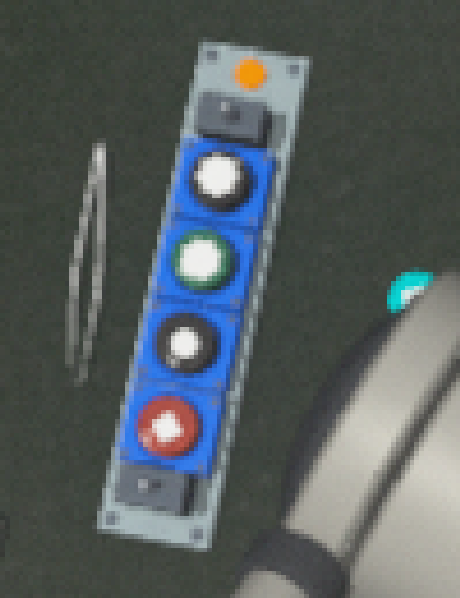

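View pics/z18.png

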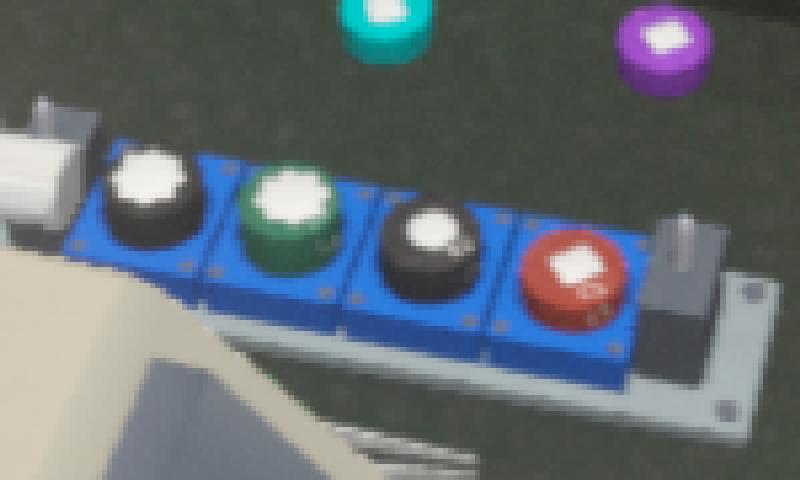

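View pics/top8.png

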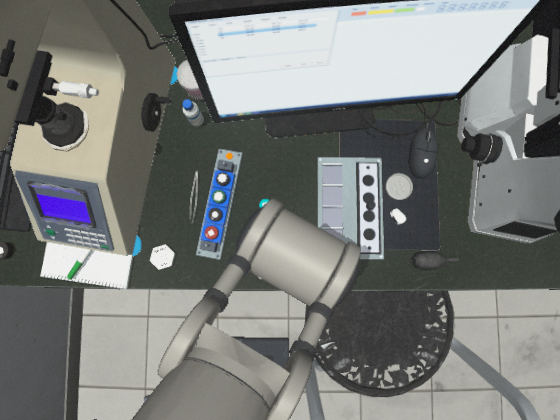

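```bash
python3 - <<'E'
from h import *
import pickle
T=pickle.load(open('pics/top8.pkl','rb'));S=pickle.load(open('pics/side8.pkl','rb'))
def comps(m,lo): 
    n,l,s,ce=cv2.connectedComponentsWithStats(m.astype(np.uint8)); return [(s[i,4],ce[i]) for i in range(1,n) if s[i,4]>=lo]
C=np.array([.583,-.0028]);u=np.array([np.cos(-.18),np.sin(-.18)])
hs={'star':(.035,63),'green':(.037,21),'round':(.034,-21),'red':(.031,-63)}
for nm,c,(x0,y0,x1,y1) in(('T',T,(195,160,245,245)),('S',S,(205,260,310,310))):
    f=c['frame'];h=cv2.cvtColor(f,cv2.COLOR_RGB2HSV).astype(int); m=(h[...,2]>200)&(h[...,1]<40)
    roi=np.zeros(m.shape,bool);roi[y0:y1,x0:x1]=1
    L=[q for q in comps(m&roi,12)]
    for a,ce in L:
        best=min(hs.items(),key=lambda kv:np.hypot(*(np.array(proj(c,[*(C+u*kv[1][1]/1000),kv[1][0]]))-ce)))
        print(nm,best[0],a,ce.round(1),onz(c,*ce,best[1][0])[:2].round(4))
for k,(z,d) in hs.items(): print(k,(C+u*d/1000).round(4))
E
```

```text
T star 49 [221.8 177.4] [ 0.6465 -0.013 ]
T green 57 [217.8 195.9] [ 0.6031 -0.0055]
T round 25 [214.4 214. ] [0.562  0.0016]
T red 25 [210.8 232.4] [0.5205 0.0092]
S star 86 [217.1 272.8] [ 0.6456 -0.0154]
S green 89 [244.3 276.5] [ 0.6019 -0.0085]
S round 43 [270.6 282.6] [ 0.5608 -0.0014]
S red 44 [297.6 289.2] [0.5191 0.0066]
S star 99 [207.5 297.7] [0.6513 0.0347]
star [ 0.645  -0.0141]
green [ 0.6037 -0.0066]
round [0.5623 0.001 ]
red [0.521  0.0085]
```

```bash
python3 - <<'E'
from h import *
import pickle
T=pickle.load(open('pics/top0.pkl','rb'))
print(onz(T,331.8,207,.011))
for r in(88,184,284,382,483): print(onz(T,300+149/4.615-.5,145+r/4.615-.5,.018)[:2].round(4))
print('dot',onz(T,331.8,253.9,.01))
E
python3 go.py .5207 .009 .09 -.18
```

```text
[ 0.58248494 -0.26645703  0.011     ]
[ 0.6844 -0.2675]
[ 0.6345 -0.2665]
[ 0.5836 -0.2656]
[ 0.5345 -0.2647]
[ 0.4847 -0.2639]
dot [ 0.4743811 -0.264748   0.01     ]
t 10.08 at [ 0.4505 -0.1678  0.1336] rot [ 3.1415e+00 -1.0000e-04 -1.8050e-01] F [ 0.4 -0.1  0.4] op 0.0554
tool delta [ 0.0374 -0.1865  0.0436] roll -0.0005 rows 6 each [ 0.0062 -0.0311  0.0073] -0.0001
```

Request:
step_arm --moves '[[[0.006,-0.025,0,0],[0.006,-0.033,0,0],[0.006,-0.033,0.005,0],[0.006,-0.033,0.008,0],[0.006,-0.033,0.01,0],[0.0075,-0.0295,0.01,0],[0,0,0.01,0],[0,0,0,0]]]'

```text
time: 10.75
tool_pos: [0.5201, 0.0097, 0.0883]
tool_rot: [3.141, 0.004, -0.175]
contact_force: [0.3, 0.2, -0.3]
opening: 0.0553
```

```bash
python3 go.py .5207 .009 .0245 -.18
```

```text
t 10.75 at [0.5201 0.0097 0.0883] rot [ 3.1412  0.004  -0.1752] F [ 0.3  0.2 -0.3] op 0.0553
tool delta [0.0007 0.0006 0.0638] roll 0.0048 rows 2 each [0.0004 0.0003 0.0319] 0.0024
```

Request:
step_arm --moves '[[[0,0,0.012,0],[0,0,0.016,0],[0,0,0.015,0],[0,0,0.01,0],[0,0,0.006,0],[0,0,0.002,0],[0,0,0,0],[0,0,0,0]]]'

```text
time: 11.42
tool_pos: [0.5215, 0.0082, 0.0301]
tool_rot: [3.142, -0.001, -0.18]
contact_force: [1.4, 0.2, 0.5]
opening: 0.0552
```

```bash
python3 go.py .5207 .009 .0245 -.18; python3 -c "
from h import *
shot('side','side9.png')
b=cv2.imread('pics/side9.png')
cv2.imwrite('pics/z19.png',np.hstack([cv2.resize(b[220:330,200:350],(800,587))]))"
```

```text
t 11.42 at [0.5215 0.0082 0.0301] rot [ 3.1415e+00 -1.0000e-03 -1.8030e-01] F [1.4 0.2 0.5] op 0.0552
tool delta [-0.0009 -0.0007  0.0056] roll -0.0003 rows 1 each [-0.0009 -0.0007  0.0056] -0.0003
```

View pics/z19.png

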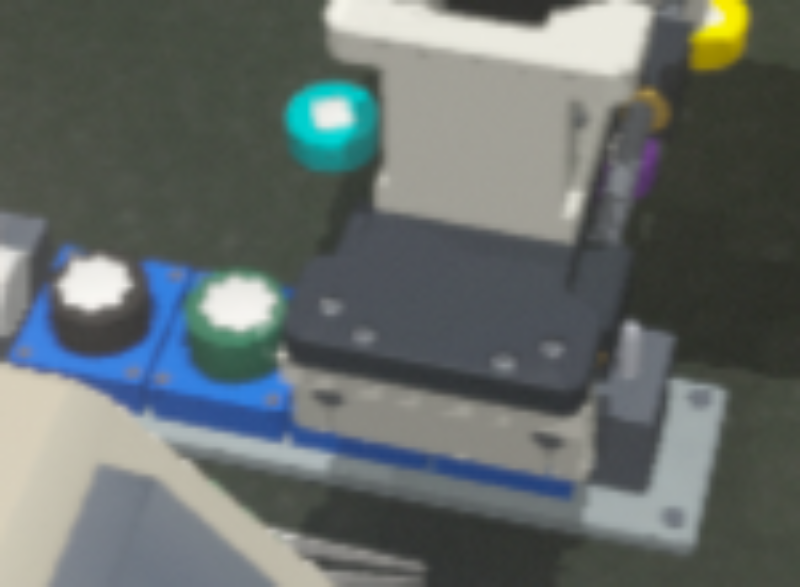

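Request:
step_arm --moves '[[[-0.0007,0,0.003,0],[0,0,0.002,0],[0,0,0,0],[0,0,0,0],[0,0,0,0],[0,0,0,0],[0,0,0,0]]]' --hand 0 --force 5

```text
time: 12.05
tool_pos: [0.5204, 0.0087, 0.0245]
tool_rot: [3.142, -0.0, -0.18]
contact_force: [0.6, -0.1, -0.2]
opening: 0.0298
```

```bash
python3 go.py .5207 .009 .0245 -.18
```

```text
t 12.05 at [0.5204 0.0087 0.0245] rot [ 3.1415e+00 -1.0000e-04 -1.8020e-01] F [ 0.6 -0.1 -0.2] op 0.0298
tool delta [ 0.0003 -0.0004  0.    ] roll -0.0002 rows 1 each [ 0.0003 -0.0004  0.    ] -0.0002
```

Request:
step_arm --moves '[[[0,0,0,0],[0,0,0,0],[0,0,0,0],[0,0,-0.004,0],[0,0,-0.008,0],[0,0,-0.014,0],[0,0,-0.016,0],[0,0,-0.016,0]]]' --force 25

```text
time: 12.72
tool_pos: [0.5203, 0.0087, 0.0837]
tool_rot: [3.141, -0.0, -0.18]
contact_force: [-0.3, 0.1, 0.4]
opening: 0.0288
```

```bash
python3 go.py .6585 -.267 .10 -.0131;  python3 -c "
from h import *
shot('side','side10.png')
b=cv2.imread('pics/side10.png')
cv2.imwrite('pics/z20.png',np.hstack([cv2.resize(b[200:330,200:350],(692,600))]))"
```

```text
t 12.72 at [0.5203 0.0087 0.0837] rot [ 3.1415e+00 -1.0000e-04 -1.8020e-01] F [-0.3  0.1  0.4] op 0.0288
tool delta [ 0.1853  0.2464 -0.0163] roll -0.1671 rows 9 each [ 0.0206  0.0274 -0.0018] -0.0186
```

View pics/z20.png

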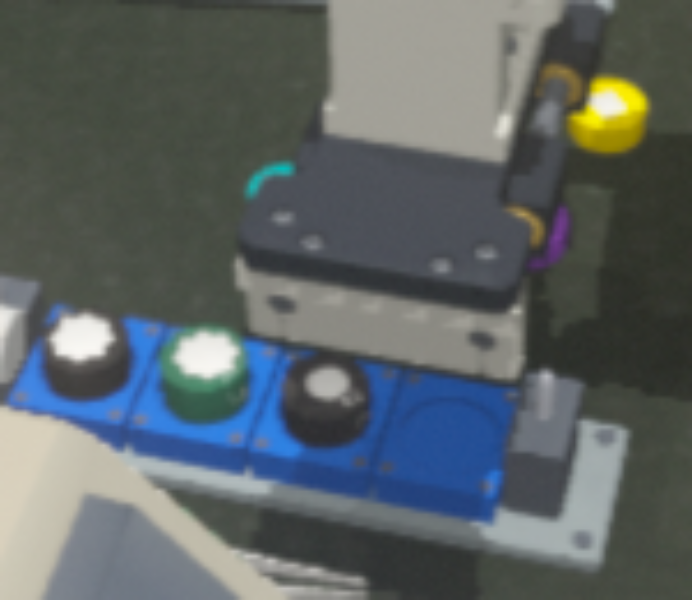

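Request:
step_arm --moves '[[[0,0.005,0,-0.084],[0.002,0.012,0,-0.083],[0.016,0.028,0,0],[0.018,0.033,0,0],[0.018,0.033,0,0],[0.018,0.033,0,0],[0.018,0.033,0,0],[0.018,0.033,0,0]]]'

```text
time: 13.43
tool_pos: [0.6243, -0.2045, 0.0828]
tool_rot: [3.141, -0.0, -0.013]
contact_force: [0.1, 0.1, 0.2]
opening: 0.0287
```

Request:
step_arm --moves '[[[0.018,0.033,0,0],[0.01,0.02,0,0],[0.005,0.01,0,0],[0,0,0,0]]]'

```text
time: 13.77
tool_pos: [0.6562, -0.2691, 0.082]
tool_rot: [3.141, -0.001, -0.016]
contact_force: [-0.4, 0.9, 0.8]
opening: 0.0286
```

```bash
python3 go.py .6585 -.267 .05 -.0131;  python3 -c "
from h import *
shot('side','side11.png')
b=cv2.imread('pics/side11.png')
cv2.imwrite('pics/z21.png',np.hstack([cv2.resize(b[80:230,190:340],(600,600))]))"
```

```text
t 13.77 at [ 0.6562 -0.2691  0.082 ] rot [ 3.1406e+00 -7.0000e-04 -1.5900e-02] F [-0.4  0.9  0.8] op 0.0286
tool delta [ 0.0023 -0.0021  0.032 ] roll -0.0028 rows 1 each [ 0.0023 -0.0021  0.032 ] -0.0028
```

View pics/z21.png

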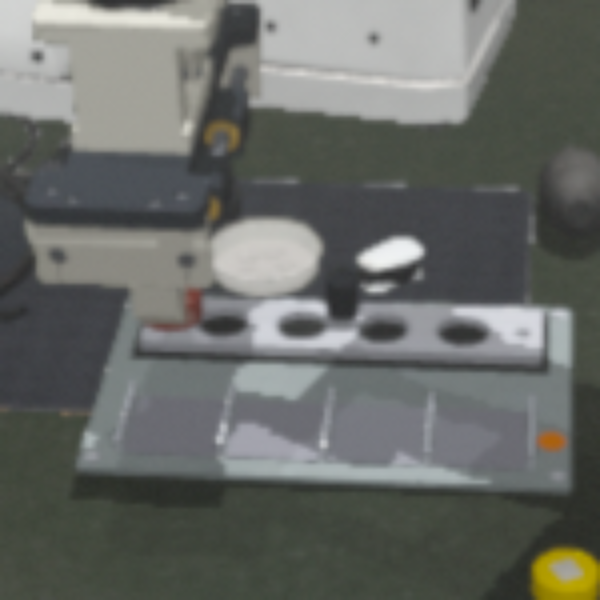

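Request:
step_arm --moves '[[[0.0015,-0.001,0.012,0],[0,-0.0005,0.018,0],[0,0,0.014,0],[0,0,0.009,0],[0,0,0.004,0],[0,0,0.001,0],[0,0,0,0],[0,0,0,0]]]'

```text
time: 14.48
tool_pos: [0.658, -0.2647, 0.0255]
tool_rot: [3.141, -0.001, -0.013]
contact_force: [0.4, 0.1, 0.3]
opening: 0.0284
```

```bash
python3 go.py .6585 -.267 .0175 -.0131;  python3 -c "
from h import *
shot('side','side12.png')
b=cv2.imread('pics/side12.png')
cv2.imwrite('pics/z22.png',np.hstack([cv2.resize(b[100:220,190:340],(750,600))]))"
```

```text
t 14.48 at [ 0.658  -0.2647  0.0255] rot [ 3.1408e+00 -1.4000e-03 -1.2900e-02] F [0.4 0.1 0.3] op 0.0284
tool delta [0.0006 0.0023 0.008 ] roll 0.0002 rows 1 each [0.0006 0.0023 0.008 ] 0.0002
```

View pics/z22.png

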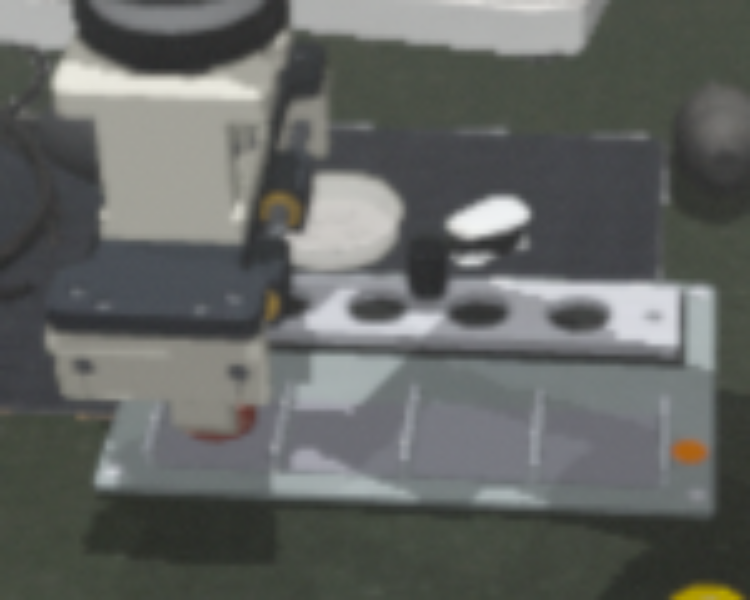

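Request:
step_arm --moves '[[[0.0005,0.002,0.003,0],[0,0,0.0025,0],[0,0,0.001,0],[0,0,0.0005,0],[0,0,0,0]]]'

```text
time: 14.95
tool_pos: [0.6578, -0.2668, 0.0176]
tool_rot: [3.142, 0.0, -0.013]
contact_force: [-0.2, 0.2, 0.6]
opening: 0.0287
```

```bash
python3 go.py .6585 -.267 .0175 -.0131
```

```text
t 14.95 at [ 0.6578 -0.2668  0.0176] rot [ 3.1415e+00  1.0000e-04 -1.3300e-02] F [-0.2  0.2  0.6] op 0.0287
tool delta [0.0007 0.0002 0.0001] roll -0.0002 rows 1 each [0.0007 0.0002 0.0001] -0.0002
```

Request:
step_arm --moves '[[[0,0,0.0004,0],[0,0,0,0]]]'

```text
time: 15.12
tool_pos: [0.6579, -0.2668, 0.0175]
tool_rot: [3.141, -0.0, -0.013]
contact_force: [-2.6, -0.0, 3.4]
opening: 0.0287
```

Request:
step_arm --moves '[[[0,0,0,0],[0,0,0,0],[0,0,0,0],[0,0,-0.004,0],[0,0,-0.01,0],[0,0,-0.02,0],[0,0,-0.025,0],[0,0,-0.025,0]]]' --hand 0.5

```text
time: 15.78
tool_pos: [0.6578, -0.2666, 0.1025]
tool_rot: [-3.141, 0.0, -0.013]
contact_force: [0.5, -0.3, 0.4]
opening: 0.0457
```

```bash
python3 go.py .562 .0013 .09 -.18
```

```text
t 15.78 at [ 0.6578 -0.2666  0.1025] rot [-3.1414e+00  3.0000e-04 -1.3200e-02] F [ 0.5 -0.3  0.4] op 0.0457
tool delta [-0.0993 -0.2666  0.0125] roll 0.1668 rows 8 each [-0.0124 -0.0333  0.0016] 0.0209
```

Request:
step_arm --moves '[[[-0.008,-0.018,0,0],[-0.013,-0.033,0,0],[-0.013,-0.036,0,0],[-0.013,-0.036,0,0],[-0.013,-0.036,0,0],[-0.013,-0.036,0,0],[-0.013,-0.036,0,0],[-0.009,-0.023,0,0]]]' --hand 0.6

```text
time: 16.45
tool_pos: [0.5651, -0.0084, 0.1022]
tool_rot: [-3.141, -0.001, -0.012]
contact_force: [0.1, -0.6, -0.2]
opening: 0.0553
```

Request:
step_arm --moves '[[[-0.005,-0.012,0,0.084],[0,0,0,0.083],[0,0,0,0]]]'

```text
time: 16.7
tool_pos: [0.5616, 0.0016, 0.1023]
tool_rot: [-3.142, -0.002, -0.181]
contact_force: [0.5, 0.4, 0.2]
opening: 0.0551
```

```bash
python3 go.py .562 .0013 .025 -.18;  python3 -c "
from h import *
shot('side','side13.png');shot('top','top13.png')
b=cv2.imread('pics/side13.png')
a=cv2.imread('pics/top13.png')
cv2.imwrite('pics/z23.png',np.hstack([cv2.resize(a[130:290,280:440],(400,400)),cv2.resize(b[130:290,190:350],(400,400))]))"
```

```text
t 16.70 at [0.5616 0.0016 0.1023] rot [-3.1416e+00 -1.7000e-03 -1.8120e-01] F [0.5 0.4 0.2] op 0.0551
tool delta [0.0004 0.0002 0.0773] roll -0.0012 rows 3 each [0.0001 0.0001 0.0258] -0.0004
```

View pics/z23.png

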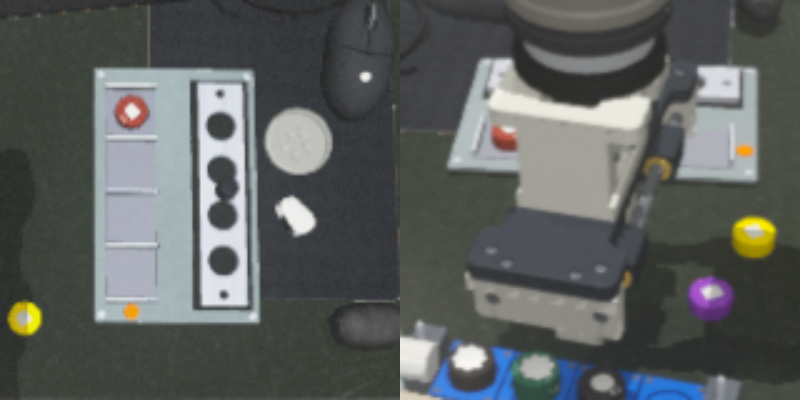

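Request:
step_arm --moves '[[[0,0,0.014,0],[0,0,0.02,0],[0,0,0.018,0],[0,0,0.012,0],[0,0,0.006,0],[0,0,0.003,0],[0,0,0,0],[0,0,0,0]]]'

```text
time: 17.47
tool_pos: [0.562, 0.0003, 0.0287]
tool_rot: [3.142, -0.001, -0.18]
contact_force: [0.4, -0.1, -0.7]
opening: 0.0551
```

```bash
python3 go.py .562 .0013 .0255 -.18
```

```text
t 17.47 at [5.62e-01 3.00e-04 2.87e-02] rot [ 3.1416e+00 -1.1000e-03 -1.8000e-01] F [ 0.4 -0.1 -0.7] op 0.0551
tool delta [-0.0002 -0.001   0.0032] roll 0.0 rows 1 each [-0.0002 -0.001   0.0032] 0.0
```

Request:
step_arm --moves '[[[0,-0.001,0.003,0],[0,0,0,0],[0,0,0,0],[0,0,0,0],[0,0,0,0],[0,0,0,0],[0,0,0,0]]]' --hand 0 --force 5

```text
time: 18.05
tool_pos: [0.5618, 0.0016, 0.0254]
tool_rot: [3.142, -0.0, -0.18]
contact_force: [-0.2, -0.0, 2.3]
opening: 0.0295
```

```bash
python3 go.py .562 .0013 .0255 -.18
```

```text
t 18.05 at [0.5618 0.0016 0.0254] rot [ 3.1416e+00 -5.0000e-04 -1.8020e-01] F [-0.2 -0.   2.3] op 0.0295
tool delta [ 0.0003  0.0002 -0.0001] roll -0.0002 rows 1 each [ 0.0003  0.0002 -0.0001] -0.0002
```

Request:
step_arm --moves '[[[0,0,0,0],[0,0,0,0],[0,0,0,0],[0,0,-0.004,0],[0,0,-0.008,0],[0,0,-0.014,0],[0,0,-0.016,0],[0,0,-0.016,0]]]' --force 25

```text
time: 18.72
tool_pos: [0.5614, 0.0015, 0.084]
tool_rot: [3.141, 0.001, -0.18]
contact_force: [-0.1, 0.2, -0.3]
opening: 0.0288
```

```bash
python3 - <<'E'
import go
import numpy as np
go.go(.6085,-.267,.083,-.0131)
s=go.robot.observe()['tool_pos']; d=np.array([.6085,-.267])-s[:2]; w=-.0131
print('after-rot tool',d[0]*np.cos(w)+d[1]*np.sin(w), d[0]*np.sin(w)-d[1]*np.cos(w))
E
```

```text
t 18.72 at [0.5614 0.0015 0.084 ] rot [ 3.1414e+00  6.0000e-04 -1.8030e-01] F [-0.1  0.2 -0.3] op 0.0288
tool delta [0.0945 0.2557 0.001 ] roll -0.1672 rows 8 each [0.0118 0.032  0.0001] -0.0209
after-rot tool 0.050649282285519036 0.2678693909661951
```

Request:
step_arm --moves '[[[0,0,0,-0.084],[0,0,0,-0.083],[0.004,0.018,0,0],[0.007,0.033,0,0],[0.007,0.036,0,0],[0.007,0.036,0,0],[0.007,0.036,0,0],[0.007,0.036,0,0]]]'

```text
time: 19.38
tool_pos: [0.598, -0.1957, 0.0837]
tool_rot: [3.141, -0.0, -0.013]
contact_force: [1.3, 1.2, -0.6]
opening: 0.0285
```

Request:
step_arm --moves '[[[0.006,0.036,0,0],[0.004,0.025,0,0],[0.002,0.012,0,0],[0,0,0.015,0],[0,0,0.02,0],[0,0,0.012,0],[0,0,0.006,0],[0,0,0.003,0]]]'

```text
time: 20.05
tool_pos: [0.6086, -0.2661, 0.0261]
tool_rot: [-3.14, 0.002, -0.012]
contact_force: [-0.2, -0.2, -1.2]
opening: 0.0288
```

```bash
python3 go.py .6085 -.267 .0184 -.0131
```

```text
t 20.05 at [ 0.6086 -0.2661  0.0261] rot [-3.1405e+00  1.9000e-03 -1.2500e-02] F [-0.2 -0.2 -1.2] op 0.0288
tool delta [-0.0001  0.0009  0.0077] roll 0.0006 rows 1 each [-0.0001  0.0009  0.0077] 0.0006
```

Request:
step_arm --moves '[[[0,0.001,0.003,0],[0,0,0.0025,0],[0,0,0.001,0],[0,0,0.0003,0],[0,0,0,0],[0,0,0,0]]]'

```text
time: 20.55
tool_pos: [0.6093, -0.2682, 0.0208]
tool_rot: [3.141, -0.001, -0.013]
contact_force: [-0.0, 0.0, -0.4]
opening: 0.0291
```

```bash
python3 go.py .6085 -.267 .0184 -.0131
```

```text
t 20.55 at [ 0.6093 -0.2682  0.0208] rot [ 3.1412e+00 -6.0000e-04 -1.3200e-02] F [-0.   0.  -0.4] op 0.0291
tool delta [-0.0008 -0.0012  0.0024] roll -0.0001 rows 1 each [-0.0008 -0.0012  0.0024] -0.0001
```

Request:
step_arm --moves '[[[-0.0005,-0.001,0.001,0],[0,0,0.001,0],[0,0,0,0],[0,0,0,0]]]'

```text
time: 20.88
tool_pos: [0.6086, -0.267, 0.0184]
tool_rot: [3.142, -0.0, -0.013]
contact_force: [-0.3, 1.2, 1.4]
opening: 0.0289
```

```bash
python3 go.py .6085 -.267 .0184 -.0131
```

```text
t 20.88 at [ 0.6086 -0.267   0.0184] rot [ 3.1416e+00 -1.0000e-04 -1.3100e-02] F [-0.3  1.2  1.4] op 0.0289
tool delta [-0.0001  0.      0.    ] roll -0.0 rows 1 each [-0.0001  0.      0.    ] -0.0
```

Request:
step_arm --moves '[[[0,0,0,0],[0,0,0,0],[0,0,0,0],[0,0,-0.004,0],[0,0,-0.01,0],[0,0,-0.02,0],[0,0,-0.025,0],[0,0,-0.025,0]]]' --hand 0.5

```text
time: 21.55
tool_pos: [0.6084, -0.267, 0.1038]
tool_rot: [-3.141, 0.0, -0.013]
contact_force: [0.1, -0.5, 0.0]
opening: 0.0457
```

```bash
python3 go.py .6033 -.006 .10 -.18
```

```text
t 21.55 at [ 0.6084 -0.267   0.1038] rot [-3.1415e+00  3.0000e-04 -1.3200e-02] F [ 0.1 -0.5  0. ] op 0.0457
tool delta [-0.0085 -0.2609  0.0038] roll 0.1668 rows 8 each [-0.0011 -0.0326  0.0005] 0.0208
```

Request:
step_arm --moves '[[[-0.0005,-0.018,0,0],[-0.001,-0.033,0,0],[-0.001,-0.036,0,0],[-0.001,-0.036,0,0],[-0.001,-0.036,0,0],[-0.001,-0.036,0,0],[-0.001,-0.034,0,0],[-0.001,-0.022,0,0]]]' --hand 0.6

```text
time: 22.22
tool_pos: [0.6043, -0.0128, 0.1035]
tool_rot: [-3.141, -0.001, -0.011]
contact_force: [-0.1, -0.0, 0.3]
opening: 0.0549
```

Request:
step_arm --moves '[[[-0.001,-0.01,0,0.084],[0,0,0,0.083],[0,0,0.015,0],[0,0,0,0]]]'

```text
time: 22.55
tool_pos: [0.6026, -0.0054, 0.0864]
tool_rot: [3.141, 0.002, -0.179]
contact_force: [-1.1, 0.0, -0.2]
opening: 0.055
```

```bash
python3 go.py .6033 -.006 .026 -.18;  python3 -c "
from h import *
shot('side','side14.png');shot('top','top14.png')
b=cv2.imread('pics/side14.png')
a=cv2.imread('pics/top14.png')
cv2.imwrite('pics/z24.png',np.hstack([cv2.resize(a[130:290,280:440],(400,400)),cv2.resize(b[160:320,180:340],(400,400))]))"
```

```text
t 22.55 at [ 0.6026 -0.0054  0.0864] rot [ 3.1414e+00  2.0000e-03 -1.7940e-01] F [-1.1  0.  -0.2] op 0.055
tool delta [0.0008 0.0004 0.0604] roll 0.0006 rows 2 each [0.0004 0.0002 0.0302] 0.0003
```

View pics/z24.png

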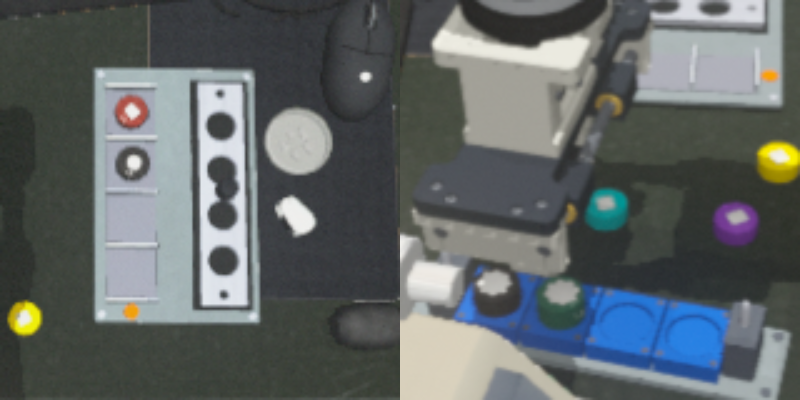

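Red and round are standing in bays 4 and 3. Next, green.

Request:
step_arm --moves '[[[0.0005,0,0.012,0],[0,0,0.016,0],[0,0,0.014,0],[0,0,0.008,0],[0,0,0.005,0],[0,0,0.002,0],[0,0,0,0],[0,0,0,0]]]'

```text
time: 23.32
tool_pos: [0.6045, -0.0062, 0.0309]
tool_rot: [3.142, -0.001, -0.18]
contact_force: [-0.1, 0.4, -0.2]
opening: 0.0549
```

```bash
python3 go.py .6033 -.006 .0265 -.18
```

```text
t 23.32 at [ 0.6045 -0.0062  0.0309] rot [ 3.1416e+00 -1.1000e-03 -1.8030e-01] F [-0.1  0.4 -0.2] op 0.0549
tool delta [-0.0012  0.      0.0044] roll -0.0003 rows 1 each [-0.0012  0.      0.0044] -0.0003
```

Request:
step_arm --moves '[[[-0.001,0,0.0045,0],[0,0,0,0],[0,0,0,0],[0,0,0,0],[0,0,0,0],[0,0,0,0],[0,0,0,0]]]' --hand 0 --force 5

```text
time: 23.9
tool_pos: [0.6031, -0.0059, 0.026]
tool_rot: [3.142, -0.0, -0.18]
contact_force: [1.0, -0.3, 1.6]
opening: 0.0298
```

```bash
python3 go.py .6033 -.006 .0265 -.18
```

```text
t 23.90 at [ 0.6031 -0.0059  0.026 ] rot [ 3.1415e+00 -4.0000e-04 -1.8020e-01] F [ 1.  -0.3  1.6] op 0.0298
tool delta [ 0.0002  0.0001 -0.0005] roll -0.0002 rows 1 each [ 0.0002  0.0001 -0.0005] -0.0002
```

Contact height at the station will be 0.019.

Request:
step_arm --moves '[[[0,0,0,0],[0,0,0,0],[0,0,0,0],[0,0,-0.004,0],[0,0,-0.008,0],[0,0,-0.014,0],[0,0,-0.016,0],[0,0,-0.016,0]]]' --force 25

```text
time: 24.57
tool_pos: [0.6029, -0.0059, 0.0848]
tool_rot: [3.141, 0.0, -0.18]
contact_force: [0.4, -0.5, -1.1]
opening: 0.0288
```

```bash
python3 - <<'E'
import go
import numpy as np
go.go(.5585,-.267,.083,-.0131)
s=go.robot.observe()['tool_pos']; d=np.array([.5585,-.267])-s[:2]; w=-.0131
print('after-rot tool',d[0]*np.cos(w)+d[1]*np.sin(w), d[0]*np.sin(w)-d[1]*np.cos(w))
E
```

```text
t 24.57 at [ 0.6029 -0.0059  0.0848] rot [ 3.1415e+00  3.0000e-04 -1.8020e-01] F [ 0.4 -0.5 -1.1] op 0.0288
tool delta [0.0032 0.2648 0.0018] roll -0.1671 rows 8 each [0.0004 0.0331 0.0002] -0.0209
after-rot tool -0.040944427744324635 0.2616687989982482
```

Request:
step_arm --moves '[[[0,0,0,-0.084],[0,0,0,-0.083],[-0.003,0.018,0,0],[-0.005,0.033,0,0],[-0.0055,0.036,0,0],[-0.0055,0.036,0,0],[-0.0055,0.036,0,0],[-0.0055,0.036,0,0]]]'

```text
time: 25.23
tool_pos: [0.5701, -0.2021, 0.0846]
tool_rot: [3.141, -0.001, -0.013]
contact_force: [0.6, 0.0, -0.7]
opening: 0.0293
```

Request:
step_arm --moves '[[[-0.0055,0.034,0,0],[-0.004,0.022,0,0],[-0.0015,0.011,0,0],[0,0,0.015,0],[0,0,0.018,0],[0,0,0.012,0],[0,0,0.006,0],[0,0,0.003,0]]]'

```text
time: 25.9
tool_pos: [0.5583, -0.2663, 0.0288]
tool_rot: [-3.141, 0.002, -0.012]
contact_force: [0.2, -0.1, -0.1]
opening: 0.0289
```

```bash
python3 go.py .5585 -.267 .019 -.0131
```

```text
t 25.90 at [ 0.5583 -0.2663  0.0288] rot [-3.1406e+00  1.6000e-03 -1.2300e-02] F [ 0.2 -0.1 -0.1] op 0.0289
tool delta [0.0002 0.0007 0.0098] roll 0.0008 rows 1 each [0.0002 0.0007 0.0098] 0.0008
```

Request:
step_arm --moves '[[[0,0,0.003,0],[0,0,0.002,0],[0,0,0,0],[0,0,0,0]]]'

```text
time: 26.23
tool_pos: [0.5589, -0.2674, 0.0254]
tool_rot: [3.141, -0.001, -0.013]
contact_force: [0.2, -0.2, 0.5]
opening: 0.029
```

```bash
python3 go.py .5585 -.267 .019 -.0131
```

```text
t 26.23 at [ 0.5589 -0.2674  0.0254] rot [ 3.141e+00 -8.000e-04 -1.300e-02] F [ 0.2 -0.2  0.5] op 0.029
tool delta [-0.0004 -0.0004  0.0064] roll 0.0001 rows 1 each [-0.0004 -0.0004  0.0064] 0.0001
```

Request:
step_arm --moves '[[[0,0,0.003,0],[0,0,0.002,0],[0,0,0.001,0],[0,0,0,0],[0,0,0,0]]]'

```text
time: 26.65
tool_pos: [0.5585, -0.2673, 0.019]
tool_rot: [3.142, 0.0, -0.013]
contact_force: [0.1, 1.1, 1.3]
opening: 0.029
```

```bash
python3 go.py .5585 -.267 .019 -.0131
```

```text
t 26.65 at [ 0.5585 -0.2673  0.019 ] rot [ 3.1415  0.     -0.0132] F [0.1 1.1 1.3] op 0.029
tool delta [-0.     -0.0003 -0.    ] roll -0.0001 rows 1 each [-0.     -0.0003 -0.    ] -0.0001
```

Request:
step_arm --moves '[[[0,0,0.0002,0],[0,0,0,0],[0,0,0,0],[0,0,-0.004,0],[0,0,-0.01,0],[0,0,-0.02,0],[0,0,-0.025,0],[0,0,-0.025,0]]]' --hand 0.5

```text
time: 27.32
tool_pos: [0.5584, -0.2672, 0.1041]
tool_rot: [-3.141, 0.0, -0.013]
contact_force: [-0.2, 0.1, -0.3]
opening: 0.046
```

```bash
python3 go.py .6455 -.0137 .10 -.18
```

```text
t 27.32 at [ 0.5584 -0.2672  0.1041] rot [-3.1414e+00  4.0000e-04 -1.3200e-02] F [-0.2  0.1 -0.3] op 0.046
tool delta [ 0.0838 -0.2547  0.0041] roll 0.1668 rows 8 each [ 0.0105 -0.0318  0.0005] 0.0208
```

Request:
step_arm --moves '[[[0.006,-0.018,0,0],[0.011,-0.033,0,0],[0.012,-0.035,0,0],[0.012,-0.035,0,0],[0.012,-0.035,0,0],[0.012,-0.035,0,0],[0.01,-0.032,0,0],[0.006,-0.02,0,0]]]' --hand 0.6

```text
time: 27.98
tool_pos: [0.6437, -0.0219, 0.1038]
tool_rot: [-3.141, -0.002, -0.011]
contact_force: [0.6, 0.3, -0.3]
opening: 0.0552
```

Request:
step_arm --moves '[[[0.003,-0.012,0,0.084],[0,0,0,0.083],[0,0,0.015,0],[0,0,0,0]]]'

```text
time: 28.32
tool_pos: [0.6449, -0.0128, 0.0864]
tool_rot: [3.141, 0.003, -0.179]
contact_force: [-1.1, 0.2, -0.5]
opening: 0.0554
```

```bash
python3 go.py .6455 -.0137 .0265 -.18;  python3 -c "
from h import *
shot('side','side15.png');shot('top','top15.png')
b=cv2.imread('pics/side15.png')
a=cv2.imread('pics/top15.png')
cv2.imwrite('pics/z25.png',np.hstack([cv2.resize(a[130:290,280:440],(400,400)),cv2.resize(b[160:320,180:340],(400,400))]))"
```

```text
t 28.32 at [ 0.6449 -0.0128  0.0864] rot [ 3.1413e+00  2.6000e-03 -1.7930e-01] F [-1.1  0.2 -0.5] op 0.0554
tool delta [0.0007 0.0008 0.0599] roll 0.0007 rows 2 each [0.0004 0.0004 0.03  ] 0.0003
```

View pics/z25.png

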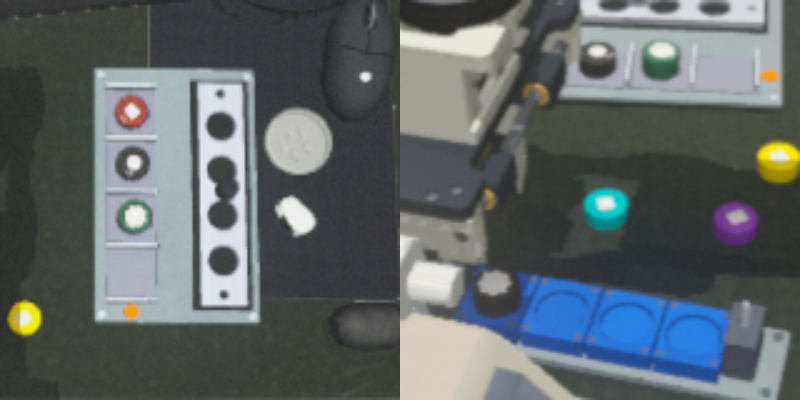

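Request:
step_arm --moves '[[[0.0003,0.0004,0.012,0],[0,0,0.016,0],[0,0,0.014,0],[0,0,0.008,0],[0,0,0.005,0],[0,0,0.002,0],[0,0,0,0],[0,0,0,0]]]'

```text
time: 29.08
tool_pos: [0.6466, -0.014, 0.0312]
tool_rot: [3.142, -0.001, -0.18]
contact_force: [-0.4, 0.0, -0.2]
opening: 0.0551
```

```bash
python3 go.py .6455 -.0137 .026 -.18
```

```text
t 29.08 at [ 0.6466 -0.014   0.0312] rot [ 3.1416e+00 -1.2000e-03 -1.8020e-01] F [-0.4  0.  -0.2] op 0.0551
tool delta [-0.0011 -0.0001  0.0052] roll -0.0002 rows 1 each [-0.0011 -0.0001  0.0052] -0.0002
```

Request:
step_arm --moves '[[[-0.001,0,0.005,0],[0,0,0,0],[0,0,0,0],[0,0,0,0],[0,0,0,0],[0,0,0,0],[0,0,0,0]]]' --hand 0 --force 5

```text
time: 29.67
tool_pos: [0.6453, -0.0138, 0.0258]
tool_rot: [3.142, -0.0, -0.18]
contact_force: [-1.0, -0.1, 0.7]
opening: 0.0297
```

```bash
python3 go.py .6455 -.0137 .026 -.18
```

```text
t 29.67 at [ 0.6453 -0.0138  0.0258] rot [ 3.1415e+00 -4.0000e-04 -1.8020e-01] F [-1.  -0.1  0.7] op 0.0297
tool delta [ 0.0002 -0.0001 -0.0002] roll -0.0002 rows 1 each [ 0.0002 -0.0001 -0.0002] -0.0002
```

Request:
step_arm --moves '[[[0,0,0,0],[0,0,0,0],[0,0,0,0],[0,0,-0.004,0],[0,0,-0.008,0],[0,0,-0.014,0],[0,0,-0.016,0],[0,0,-0.016,0]]]' --force 25

```text
time: 30.33
tool_pos: [0.645, -0.0137, 0.0846]
tool_rot: [3.141, 0.0, -0.18]
contact_force: [0.2, 0.7, -0.7]
opening: 0.0286
```

```bash
python3 - <<'E'
import go
import numpy as np
go.go(.5085,-.2665,.083,-.0131)
s=go.robot.observe()['tool_pos']; d=np.array([.5085,-.2665])-s[:2]; w=-.0131
print('after-rot tool',d[0]*np.cos(w)+d[1]*np.sin(w), d[0]*np.sin(w)-d[1]*np.cos(w))
E
```

```text
t 30.33 at [ 0.645  -0.0137  0.0846] rot [ 3.1414e+00  3.0000e-04 -1.8020e-01] F [ 0.2  0.7 -0.7] op 0.0286
tool delta [-0.089   0.2731  0.0016] roll -0.1671 rows 8 each [-0.0111  0.0341  0.0002] -0.0209
after-rot tool -0.13319609706347132 0.2545296679073034
```

Request:
step_arm --moves '[[[0,0,0,-0.084],[0,0,0,-0.083],[-0.009,0.017,0,0],[-0.017,0.033,0,0],[-0.017,0.033,0,0],[-0.017,0.033,0,0],[-0.017,0.033,0,0],[-0.017,0.033,0,0]]]'

```text
time: 31.0
tool_pos: [0.5479, -0.1959, 0.0844]
tool_rot: [3.141, -0.001, -0.013]
contact_force: [0.0, -1.2, -1.1]
opening: 0.029
```

Request:
step_arm --moves '[[[-0.017,0.033,0,0],[-0.014,0.026,0,0],[-0.008,0.0135,0,0],[0,0,0.012,0],[0,0,0.018,0],[0,0,0.012,0],[0,0,0.006,0],[0,0,0.003,0]]]'

```text
time: 31.67
tool_pos: [0.5085, -0.2663, 0.0322]
tool_rot: [-3.141, 0.001, -0.013]
contact_force: [-0.9, 0.0, 1.0]
opening: 0.0287
```

```bash
python3 go.py .5085 -.2665 .0188 -.0131
```

```text
t 31.67 at [ 0.5085 -0.2663  0.0322] rot [-3.1411e+00  8.0000e-04 -1.3200e-02] F [-0.9  0.   1. ] op 0.0287
tool delta [-0.      0.0002  0.0134] roll -0.0001 rows 1 each [-0.      0.0002  0.0134] -0.0001
```

Request:
step_arm --moves '[[[0,0,0.004,0],[0,0,0.003,0],[0,0,0.001,0],[0,0,0,0],[0,0,0,0]]]'

```text
time: 32.08
tool_pos: [0.5091, -0.2666, 0.025]
tool_rot: [3.141, -0.001, -0.013]
contact_force: [-0.0, 0.1, 0.4]
opening: 0.0288
```

```bash
python3 go.py .5085 -.2665 .0188 -.0131
```

```text
t 32.08 at [ 0.5091 -0.2666  0.025 ] rot [ 3.1411e+00 -6.0000e-04 -1.3000e-02] F [-0.   0.1  0.4] op 0.0288
tool delta [-0.0006 -0.0001  0.0062] roll 0.0001 rows 1 each [-0.0006 -0.0001  0.0062] 0.0001
```

Request:
step_arm --moves '[[[0,0,0.003,0],[0,0,0.002,0],[0,0,0.001,0],[0,0,0,0],[0,0,0,0]]]'

```text
time: 32.5
tool_pos: [0.5088, -0.2664, 0.0188]
tool_rot: [3.142, 0.0, -0.013]
contact_force: [-1.4, 2.0, 2.3]
opening: 0.0289
```

```bash
python3 go.py .5085 -.2665 .0188 -.0131
```

```text
t 32.50 at [ 0.5088 -0.2664  0.0188] rot [ 3.1415  0.     -0.0132] F [-1.4  2.   2.3] op 0.0289
tool delta [-0.0003  0.0001 -0.    ] roll -0.0001 rows 1 each [-0.0003  0.0001 -0.    ] -0.0001
```

Contact. Release, lift, and move clear for the final check.

Request:
step_arm --moves '[[[0,0,0,0],[0,0,0,0],[0,0,0,0],[0,0,-0.004,0],[0,0,-0.01,0],[0,0,-0.02,0],[0,0,-0.025,0],[0,0,-0.03,0]]]' --hand 0.5

```text
time: 33.17
tool_pos: [0.5081, -0.266, 0.1083]
tool_rot: [-3.14, 0.002, -0.013]
contact_force: [0.6, -0.9, -0.3]
opening: 0.0462
```

Request:
step_arm --moves '[[[0,-0.015,-0.005,0],[0,-0.03,0,0],[0,-0.035,0,0],[0,-0.035,0,0],[0,-0.035,0,0],[0,-0.03,0,0],[0,-0.015,0,0],[0,0,0,0]]]'

```text
time: 33.83
tool_pos: [0.511, -0.0681, 0.1132]
tool_rot: [-3.141, -0.0, -0.009]
contact_force: [-0.1, 0.6, 0.4]
opening: 0.0457
```

```bash
python3 -c "
from h import *
s=robot.observe();print(s['time'],s['tool_pos'],s['contact_force'])
shot('side','side16.png');shot('top','top16.png')
b=cv2.imread('pics/side16.png')
a=cv2.imread('pics/top16.png')
cv2.imwrite('pics/z26.png',np.hstack([cv2.resize(a[145:275,305:435],(400,400),interpolation=cv2.INTER_CUBIC),cv2.resize(b[110:220,200:340],(400,314),interpolation=cv2.INTER_CUBIC)[:, :] if 0 else cv2.resize(b[100:240,200:340],(400,400),interpolation=cv2.INTER_CUBIC)]))"
```

```text
33.8333 [ 0.51103068 -0.06808783  0.1132117 ] [-0.05134626  0.57354129  0.43379568]
```

View pics/z26.png

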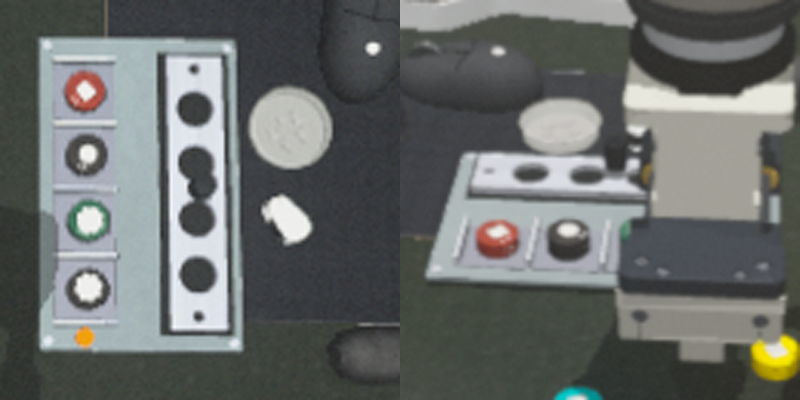

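View pics/side16.png

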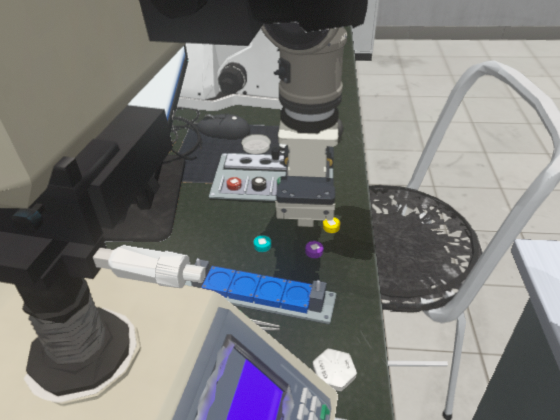

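```bash
python3 - <<'E'
from h import *
import pickle
T=pickle.load(open('pics/top16.pkl','rb'))
h=cv2.cvtColor(T['frame'],cv2.COLOR_RGB2HSV).astype(int)
m=((h[...,2]>195)&(h[...,1]<35)).astype(np.uint8); roi=np.zeros_like(m); roi[158:258,354:384]=1
n,l,s,ce=cv2.connectedComponentsWithStats(m*roi); i=1+np.argmax(s[1:,4])
r=cv2.minAreaRect(np.argwhere(l==i)[:,::-1].astype(np.float32)); print(s[i],r)
print(np.array([onz(T,*p,.017)[:2] for p in cv2.boxPoints(r)]).round(4).tolist())
a=cv2.cvtColor(T['frame'],cv2.COLOR_RGB2BGR)
cv2.imwrite('pics/z27.png',cv2.resize(a[152:262,345:390],(327,800)[::1] if 0 else (245,600),interpolation=cv2.INTER_NEAREST))
E
```

```text
[ 359  164   20   88 1000] ((368.6392822265625, 207.49771118164062), (87.29974365234375, 18.013973236083984), 89.06080627441406)
[[0.6839, -0.3314], [0.6848, -0.374], [0.4806, -0.3698], [0.48, -0.3287]]
```

View pics/z27.png

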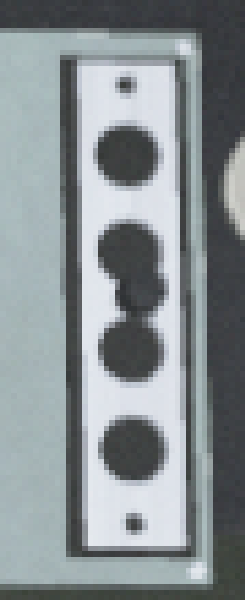

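```bash
python3 -c "
from cell import robot
print(robot.hand_in())"
```

```text
the job is handed in; nothing more can be done
None
```

I handed the job in at about 34 s of the 104 s allowed. The cover is on the rubber rest and all four specimens are in the station in carrier order.

**What I did:** I lifted the cover straight up off its pins by the knob and laid it flat, knob up, on the rest. I then moved the specimens one at a time, each held across the row, in the order red, black round, green, black star.

**Last checks:**
- **Order:** the top picture shows, from the orange dot, black star, green, black round and red, face up and each between its fins. All four nests are empty.
- **Cover:** it measures within about 1 mm of the rest's centre and is in line with it, with dark rest showing along all four edges.
- **Arm:** the gripper was clear of everything at hand-in, and the contact readings I took along the way never went above about 4 N.

**What disagreed:** the two cameras differed by about 3–4 mm in y. The top camera agreed with where the knob was actually gripped, so I used that one. In the last side picture the gripper hid bays 1 and 2. For those, that they stand upright rests on the top view, plus an earlier side picture for green.

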